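# Torque a tap's cartridge nut with a click wrench

## Robot

A 7-joint arm with a two-finger parallel gripper is mounted at the origin on the work surface. World frame = base frame: x ahead of the robot, y to its left, z up, the work surface at z = 0. Lengths are in m, angles in rad, forces in N, time in s.
With the tool pointing down it reaches from about 0.4 to 0.9 m from the base axis. Payload 5.6 kg.
Tool frame: the origin (TCP) lies midway between the tips of the shut fingers; the grasp point (between the pads) lies arm.grip_depth behind it (arm.grip_depth is the distance from the TCP to the grasp point, in m); z points along the fingers, y is the line along which they close (so a half turn about z gives the same grasp; the last joint's range is limited). The gripper opens to 92 mm and grips with 3 to 60 N. Pads are 20 mm wide; open, the fingers measure 128 mm over their backs; the gripper's body (75 mm by 189 mm) begins 69 mm behind the grasp point.
Start: joints at [1.284, 0.468, -0.012, 1.603, 0.006, 1.071, -0.056], TCP at [0.157, -0.631, 0.215] pointing down, gripper open.
Joint ranges: [-2.53, 2.53], [-0.31, 2.02], [-1.57, 1.55], [0.28, 2.44], [-1.29, 4.43], [0.15, 1.84], [-2.92, 2.92]. Speed limits (rad/s): [2.57, 2.57, 3.14, 3.14, 3.14, 3.14, 3.14].

## Interface

Orientations are given as a unit quaternion [x, y, z, w].
In Python, from plant import observe, imaging, arm, finder gives the robot as it stands.
- The arm moves only by the tool jog_arm, never from a script. Its arguments are lists of equal length, an entry for each row: "delta_pos": the shift along the tool's x, y, z in cm, a list of three; "rot": the turn, a rotation vector about the tool's x, y, z in rad, a list of three. In form: {"delta_pos": [[dx, dy, dz], ...], "rot": [[ax, ay, az], ...]}. A call has exactly 8 rows; each row shifts and turns the commanded pose from where the row before left it, along the tool's axes as they then stand; what a row does not reach is not made up. A row lasts 1/12 s, in which the tool goes at most 41.7 mm and 7.16 degrees, less where a joint would pass 70% of its speed; a pose out of reach is approached as far as the arm can. A call with a gripper value outside its range is refused whole. "grip" is the finger opening in cm, from 0 to 9.19, set as the call begins (left out, the last holds). The fingers move at their own pace and stop on an object; "squeeze" is the grip in N (left out, the last holds). Time passes only in rows, so rows that do not move let the fingers close, or fill a call up. It gives the time, the measured TCP pose, the force, the opening and the grip force at its end, in the units of the state.
- observe(): the state, without advancing time (a new reading comes with each control period).
- imaging.get_image(name): name is "scene" or "top"; returns a dict with "img" (400x640x3 uint8, red, green, blue), "z_map" (400x640 float32, m along the optical axis (not along the pixel's ray), 0 where there is no reading), "fx", "fy", "cx", "cy" (pixels), "dist_coeffs" ([k1, k2, p1, p2, k3] as OpenCV has them; the pictures are not rectified), "eye" and "rotation" of the camera in the world. Camera axes: x right, y down, z forward; pixel columns grow to the right and rows downward; lengths in m; the calibration is good to about 2 mm. A picture is of the moment at which its call begins.
- arm.job_done(): hands the job in; it is judged then, once.
Trained networks look in a picture, given as the dict that the camera call returned (one of the last four; its "shot" number tells which), for a name from the list of things; names that differ only in an ending like _2 or _b are one class to them, and where a whole thing is asked for, a point or a joint stands for the part that bears it (a point fixed in the world has none). Each returns a list of dicts, best first, with "p" (0 to 1); they miss things now and then, are a little off and sometimes report something else, mostly with a low value. They report only what shows in the picture. A call takes as long as a camera call. They do not tell look-alikes from the thing itself.
- finder.look_for(picture, query): "position" ([column, row] in pixels, amid what is visible of it).
- finder.mark_of(picture, query): "position" ([column, row] in pixels: a listed point, or the origin of a listed thing).
The state is a dict: "t": time; "joints": joint angles; "qd": joint speeds; "effort": joint torques, N m; "eef_pos": TCP position; "ee_rot": TCP orientation; "ft_force": force on the tool from outside, world axes, zero at the start; "moment": the same for the moment, N m; "width": finger opening in m; "finger_force": force on a finger pad.
Only numpy, scipy, OpenCV 4.12 (cv2) and the standard library are available. Lean on these libraries where they do the work, as an engineer would, in place of code of your own. Each camera call takes 0.05 s, during which the arm holds its last target. There are 200 camera calls.

## Task

The tap on the counter is being serviced: take the click wrench from the dark mat, put its ring fully down over the brass hexagon nut on top of the tap, and turn the nut clockwise until it goes tight and the wrench's joint clicks over; never force it if it binds, and stop at the click, without driving the handle on to its end stop. Then lift the wrench off and lay it flat back on the mat, leaving everything else where it is.

Things in the scene. Friction and masses are not known exactly. Their poses are not given: they have to be found in the camera images.
- tap: black tap body fixed to the counter: upright cylinder 68 mm in diameter, flat top 90 mm above the counter, brass band round it, and a low closed spout (top 78 mm above the counter) leaving along its +x, reaching 190 mm from the axis. Origin at the centre of its foot, z up.
- nut_base (a point): centre of the underside of the brass hexagon nut on top of the tap body (90 mm above the counter, on its axis), turning with the nut; z up. The nut is 38 mm across flats and 19 mm high, straight for the lower 10 mm, then tapering to 32 mm across at its top; a white stem 15 mm in diameter rises 8 mm above it. Two flats face this frame's +x and -x, the others every 60 degrees.
- nut_top (a point): centre of the top of the nut's hexagon, 19 mm above nut_base, same axes. The nut starts loose and turns clockwise (seen from above) with a drag of about 0.2 N m for an unknown angle, 0.2 to 0.7 rad, until it seats and stops dead. It stays where it is left.
- wrench: handle of the click wrench, lying flat on the dark mat: red bar grip with black bands. Origin at the underside of the grip, x along the wrench to its ring head, z up. Grip 24 mm wide (y), 22 mm high, from x = -60 to +50 mm; then a 14 mm wide shank to the pivot at x = 94 mm. The whole wrench weighs about 0.3 kg and balances near x = 55 mm.
- ring (a point): centre of the underside of the wrench's steel ring head, 130 mm from the origin of wrench along its x, level with it; z up. Ring 20 mm high, 56 mm across, with a through hexagon hole 40 mm across flats (1 mm play a side), two flats facing this frame's +x and -x, the others every 60 degrees. Fully on, its underside lies on the tap's flat top, level with nut_base.
- click (a joint): breakaway joint of the wrench (rad), upright pivot 36 mm from the ring centre. 0 = straight, held by a preloaded spring. Pulled clockwise on a tight nut it holds to about 0.7 N m at the pivot (7.5 N at the middle of the grip), then gives way at nearly the same pull: clicked over from 0.10 rad; end stop at 0.35, not to be reached. Springs back to 0 when let go. Gives way only that way.
- mat: dark blue-grey service mat, fixed, 280 mm (its x) by 260 mm (its y), 4 mm thick, origin at the centre of its underside. It lies right or left of the tap; the white board has the other place.
- board: white cutting board, fixed, 280 x 260 x 16 mm, origin at the centre of its underside
- tap_lever: black lever of the tap, taken off, 85 mm long, lying on the mat: leave alone
- spanner: plain flat open-end spanner, 180 mm, 8 mm thick, lying on the counter in front of the robot: leave alone
- bowl: small blue bowl, 90 mm wide, 45 mm high, on the white board: leave alone
- spoon: 200 mm spoon with a wooden handle on the white board: leave alone
- jar: amber jar, 72 mm wide, 85 mm high: leave alone
- mug: white mug, 76 mm wide, 85 mm high: leave alone
- soap: green bottle, 56 mm wide, 150 mm high: leave alone
Not all that is in view belongs to the job. Leave any blue look-alike of the wrench alone.

How it is judged:
On the way, in this order (a step that is already met when the one before it is completed fails the run):
1. the wrench's ring is fully down over the nut (centres within 5 mm, underside within 5 mm of the tap's flat top, level to 7 degrees) (horizontal distance between ring and nut_base below 0.005 m and z of ring in the frame of nut_base below 0.005 m and angle between the z axis of ring and the z axis of nut_base, either way round below 0.12 rad and value of joint click below 0.05 rad), for 0.1 s.
2. with the ring still down on the nut, the nut has gone tight and the wrench's joint has clicked over (0.10 rad or more) (horizontal distance between ring and nut_base below 0.005 m and z of ring in the frame of nut_base below 0.005 m and angle between the z axis of ring and the z axis of nut_base, either way round below 0.12 rad and value of joint click above 0.1 rad), for 0.05 s.
At the end, for the whole second after the job is handed in: The nut has been tightened to the click, and the wrench, its joint straight again, lies flat, let go and at rest on the mat: both the middle of its grip and the centre of its ring over the mat, or at most 10 mm beyond its edge (height (world z) of each of wrench, ring below 0.012 m and angle between wrench's own z axis and vertical below 0.1 rad and x of wrench in the frame of mat between -0.15 and 0.15 m and y of wrench in the frame of mat between -0.14 and 0.14 m and x of ring in the frame of mat between -0.15 and 0.15 m and y of ring in the frame of mat between -0.14 and 0.14 m and linear speed of wrench below 0.02 m/s and value of joint click below 0.05 rad); the robot touches nothing.
It fails at once if the wrench's joint is driven on past the click towards its end stop (0.30 rad) (value of joint click above 0.3 rad).
It fails at once if the wrench is pressed or jammed on the tap and its nut with more than 200 N summed over the contacts (contact force between wrench and tap above 200 N).
It fails at once if something else on the counter is moved by more than 25 mm (distance of any of tap_lever, spanner, bowl, spoon, jar, mug, soap from where it was at the start of the episode above 0.025 m).
It also fails if it takes over 70 s, if anything falls off the work surface, if the arm or the gripper's body presses on something with over 40 N, if the wrist force passes 120 N, or if a joint passes its speed limit or range.

## Working session

There is one attempt and no reset: what is moved stays moved. The work goes in short steps, Python scripts to look and compute and a tool call to move; the robot and the scene stay as the last step left them, time stands still between calls to the robot, and variables do not carry over. Pictures are saved under pics/ and viewed, at most 10 in all, crops included, and the job is handed in when it is done.

Besides the shell and the picture viewer there is one more tool, called after "Emit:" by a JSON object that holds its "op" and its "data", one argument or row to a line. jog_arm: Moves the arm, as the interface text tells. Its arguments: {"type":"object","properties":{"delta_pos":{"type":"array"},"rot":{"type":"array"},"grip":{"type":"number"},"squeeze":{"type":"number"}},"required":["delta_pos","rot"]}

```bash
mkdir -p pics
cat > h.py <<'E'
import numpy as np, cv2
from plant import observe, imaging, arm, finder
def shot(n): return imaging.get_image(n)
def ray(p,uv):
    K=np.array([[p['fx'],0,p['cx']],[0,p['fy'],p['cy']],[0,0,1.]])
    u=cv2.undistortPoints(np.array([[uv]],float),K,np.array(p['dist_coeffs'],float))[0,0]
    R=np.array(p['rotation']); return np.array(p['eye']),R@np.array([u[0],u[1],1.])
def at_z(p,uv,z):
    e,d=ray(p,uv); return e+d*(z-e[2])/d[2]
def at_depth(p,uv):
    e,d=ray(p,uv); c,r=int(round(uv[0])),int(round(uv[1])); w=p['z_map'][max(0,r-1):r+2,max(0,c-1):c+2]; w=w[w>0]
    return e+d*np.median(w) if len(w) else None
def save(p,n): cv2.imwrite('pics/'+n,cv2.cvtColor(p['img'],cv2.COLOR_RGB2BGR))
E
python3 - <<'E'
from h import *
np.set_printoptions(precision=4,suppress=True)
for n in('top','scene'):
    p=shot(n); save(p,n+'0.png'); print(n,np.array(p['eye']),p['rotation'])
    for q in('wrench','ring','nut_top','nut_base','tap','mat','board','tap_lever'):
        for f in(finder.mark_of,finder.look_for):
            for d in f(p,q)[:3]: print(q,f.__name__,np.round(d['position'],1),round(d['p'],2),at_depth(p,d['position']))
o=observe(); print(o, arm.grip_depth)
E
```

```text
top [0.3432 0.0033 1.6057] [-0.7064  0.7071 -0.0192  0.0245]Traceback (most recent call last):
  File "<stdin>", line 7, in <module>
  File "h.py", line 11, in at_depth
    e,d=ray(p,uv); c,r=int(round(uv[0])),int(round(uv[1])); w=p['z_map'][max(0,r-1):r+2,max(0,c-1):c+2]; w=w[w>0]
        ~~~^^^^^^
  File "h.py", line 7, in ray
    R=np.array(p['rotation']); return np.array(p['eye']),R@np.array([u[0],u[1],1.])
                                                         ~^~~~~~~~~~~~~~~~~~~~~~~~~
ValueError: matmul: Input operand 1 has a mismatch in its core dimension 0, with gufunc signature (n?,k),(k,m?)->(n?,m?) (size 3 is different from 4)
```

```bash
sed -i "s/R=np.array(p\['rotation'\])/R=Rot.from_quat(p['rotation']).as_matrix()/; 1a from scipy.spatial.transform import Rotation as Rot" h.py
python3 - <<'E'
from h import *
np.set_printoptions(precision=4,suppress=True)
for n in('top','scene'):
    p=shot(n); save(p,n+'0.png'); print(n,np.array(p['eye']),p['rotation'])
    for q in('wrench','ring','nut_top','nut_base','tap','mat','board','tap_lever'):
        for f in(finder.mark_of,finder.look_for):
            for d in f(p,q)[:3]: print(q,f.__name__,np.round(d['position'],1),round(d['p'],2),at_depth(p,d['position']))
o=observe(); print(o, arm.grip_depth)
E
```

```text
top [0.3432 0.0033 1.6057] [-0.7064  0.7071 -0.0192  0.0245]
wrench call [221.2 287.8] 0.55 [0.142  0.3081 0.022 ]
wrench call [224.4 280.1] 0.84 [0.1666 0.298  0.0231]
wrench call [225.1 179.1] 0.79 [0.4934 0.3001 0.02  ]
ring call [230.5 250.4] 0.68 [ 0.2602  0.284  -0.0027]
ring call [222.4 155.6] 0.63 [0.5733 0.313  0.0024]
ring call [226.8 256.9] 0.73 [0.2404 0.2919 0.0189]
nut_top call [299.7 126.3] 0.48 [0.6478 0.0529 0.1165]
nut_top call [199.  112.2] 0.72 [0.6989 0.3716 0.0869]
nut_top call [298.  124.4] 0.47 [0.6553 0.0585 0.1088]
nut_base call [300.9 129.1] 0.71 [0.6404 0.0494 0.1097]
nut_base call [301.2 129.9] 0.69 [0.6382 0.0486 0.1081]
nut_base call [229.9  98.9] 0.4 [0.7357 0.2707 0.1088]
tap call [302.7 134.9] 0.9 [0.6254 0.0443 0.0929]
tap call [311.1 202.6] 0.57 [0.417  0.019  0.0016]
tap call [298.1 123.3] 0.93 [0.6623 0.0588 0.092 ]
tap call [415.1 186.5] 0.5 [ 0.4686 -0.3208  0.0158]
tap call [229.8 100.3] 0.31 [0.7317 0.2712 0.1073]
mat call [403.7 151.5] 0.74 [ 0.5828 -0.2839  0.0226]
mat call [219.3 188.3] 0.68 [0.4643 0.3214 0.0063]
mat call [217.2 189.4] 0.
[... 1532 characters left out ...]
2904  0.0218]
board call [424.1 279.3] 0.51 [0.5145 0.4278 0.0198]
board call [226.7 192.3] 0.91 [ 0.4974 -0.2877  0.0179]
tap_lever call [424.1 268.6] 0.64 [0.4776 0.4111 0.0206]
{'t': 1.8, 'joints': array([ 1.284 ,  0.4675, -0.0116,  1.6027,  0.006 ,  1.0714, -0.0563]), 'qd': array([ 0.0007, -0.0001,  0.001 , -0.    , -0.0011,  0.0014,  0.0021]), 'effort': array([ -0.0001, -52.0402,  -0.0129, -24.4049,  -0.0567,   0.0113,
         0.    ]), 'eef_pos': array([ 0.1569, -0.6308,  0.2146]), 'ee_rot': array([ 0.9926,  0.1216, -0.    , -0.    ]), 'ft_force': array([-0.5402,  0.0856,  0.0042]), 'moment': array([ 0.0448, -0.0301,  0.015 ]), 'finger_force': 0.0, 'width': 0.09201117863112217} 0.0187
```

View pics/top0.png

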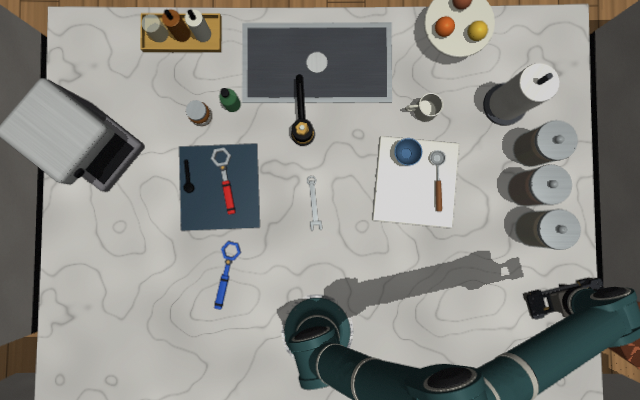

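View pics/scene0.png

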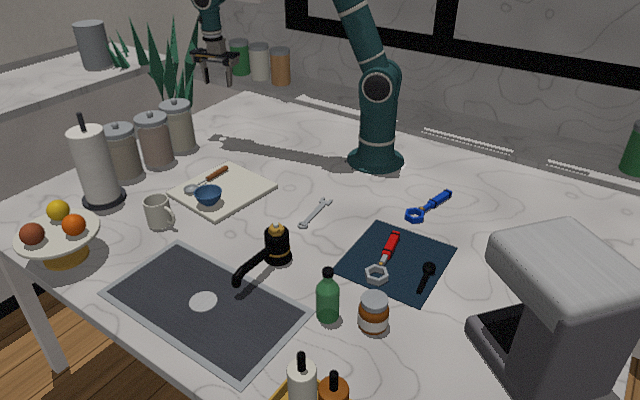

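The top view shows the red wrench on the mat, ring at about (221,157) and grip at (229,196). The tap nut is at about (302,130), and the blue look-alike is off the mat at (227,275). Next I'll measure more finely.

Run:
```python
from h import *
np.set_printoptions(precision=4,suppress=True)
T=shot('top'); S=shot('scene')
print(T['fx'],S['fx'],T['dist_coeffs'],S['dist_coeffs'])
def c(p,x,y,w,h): return cv2.resize(p['img'][y:y+h,x:x+w],(400,300),interpolation=cv2.INTER_CUBIC)
m=np.vstack([np.hstack([c(T,185,145,100,75),c(T,282,112,40,30)]),np.hstack([c(S,350,220,80,60),c(S,255,212,40,30)])])
save({'img':m},'crops.png')
def cloud(p):
    h,w=p['z_map'].shape; K=np.array([[p['fx'],0,p['cx']],[0,p['fy'],p['cy']],[0,0,1.]])
    g=np.stack(np.meshgrid(np.arange(w),np.arange(h)),-1).reshape(-1,1,2).astype(float)
    u=cv2.undistortPoints(g,K,np.array(p['dist_coeffs'],float))[:,0]
    d=np.c_[u,np.ones(len(u))]@Rot.from_quat(p['rotation']).as_matrix().T
    return (np.array(p['eye'])+d*p['z_map'].reshape(-1,1)).reshape(h,w,3)
for n,p in(('top',T),('scene',S)):
    P=cloud(p); I=p['img'].astype(int); V=p['z_map']>0
    red=(I[...,0]>110)&(I[...,1]<70)&(I[...,2]<70)&V&(P[...,2]<.05)&(P[...,0]<.7)&(P[...,1]>.1)
    q=P[red]; print(n,'red',len(q),q.mean(0),np.percentile(q[:,2],[5,50,95]))
    e=np.linalg.svd(q[:,:2]-q[:,:2].mean(0))[2][0]; s=(q[:,:2]-q[:,:2].mean(0))@e; print(' axis',e,s.min(),s.max())
    reg=V&(abs(P[...,0]-.57)<.06)&(abs(P[...,1]-.315)<.06)
    st=reg&(I.min(-1)>105); q=P[st]; print(' steel',len(q),q.mean(0),q.min(0),q.max(0)); 
    if len(q)>4: print(' circ',cv2.minEnclosingCircle((q[:,:2]*1000).astype(np.float32)))
    b=V&(abs(P[...,0]-.645)<.06)&(abs(P[...,1]-.053)<.06)
    for lo,hi in((.084,.096),(.1,.112),(.112,.125)):
        z=b&(P[...,2]>lo)&(P[...,2]<hi); q=P[z]
        if len(q)>3: print(' tap z',lo,len(q),q.mean(0),cv2.minEnclosingCircle((q[:,:2]*1000).astype(np.float32)))
    mt=V&(abs(P[...,2]-.004)<.006)&(I.sum(-1)<230)&(I[...,2]>I[...,0]+8)&(abs(P[...,0]-.46)<.2)&(abs(P[...,1]-.32)<.2)
    q=(P[mt][:,:2]*1000).astype(np.float32); print(' mat',len(q),cv2.minAreaRect(q),np.median(P[mt][:,2]))
    for r in range(2):
      for q in('ring','nut_top','nut_base','wrench'):
        zz=dict(ring=.004,nut_top=.109,nut_base=.09,wrench=.004)[q]
        for d in finder.mark_of(p,q)[:3]: print(q,np.round(d['position'],1),round(d['p'],2),at_z(p,d['position'],zz))
```

```text
486.6367137888776 474.0113782427057 [0.0436 0.     0.     0.     0.    ] [-0.0055  0.      0.      0.      0.    ]
top red 214 [0.4335 0.2895 0.0237] [0.0077 0.0248 0.0307]
 axis [-0.9806 -0.1958] -0.05600868957902165 0.05257770076931648
 steel 371 [0.5961 0.3168 0.009 ] [ 0.51    0.2551 -0.0109] [0.6298 0.3746 0.0367]
 circ ((582.75244140625, 316.12005615234375), 74.43318176269531)
 tap z 0.084 214 [0.6453 0.0461 0.0898] ((646.81982421875, 46.2864875793457), 34.1807861328125)
 tap z 0.1 84 [0.6453 0.0457 0.107 ] ((645.987060546875, 45.151878356933594), 20.217483520507812)
 tap z 0.112 34 [0.6447 0.047  0.1158] ((644.362060546875, 46.153114318847656), 16.994915008544922)
 mat 5013 ((470.45458984375, 323.9495849609375), (276.55657958984375, 256.0987243652344), 2.189268112182617) 0.0040131513143870645
ring [221.5 156.1] 0.78 [0.5714 0.3157 0.004 ]
ring [234.  252.3] 0.7 [0.2544 0.2713 0.004 ]
nut_top [299.  122.2] 0.41 [0.6622 0.0554 0.109 ]
nut_base [303.  131.8] 0.66 [0.6357 0.0434 0.09  ]
wrench [228.3 198.3] 0.73 [0.4313 0.2919 0.004 ]
wrench [303.6 131.3] 0.45 [0.654  0.0437 0.004
[... 975 characters left out ...]
0.005763299750590478
ring [374.5 278.7] 0.73 [0.5694 0.3137 0.004 ]
ring [412.4 217.8] 0.73 [0.264  0.2784 0.004 ]
ring [390.5 246.1] 0.73 [0.4255 0.2861 0.004 ]
nut_top [273.4 226.4] 0.45 [0.6467 0.0415 0.109 ]
nut_base [276.4 230.4] 0.48 [0.6372 0.0428 0.09  ]
wrench [390.2 245.7] 0.87 [0.4243 0.2846 0.004 ]
wrench [436.2 200.5] 0.87 [0.1322 0.3012 0.004 ]
ring [374.5 278.7] 0.73 [0.5694 0.3137 0.004 ]
ring [412.4 217.8] 0.73 [0.264  0.2784 0.004 ]
ring [390.5 246.1] 0.73 [0.4255 0.2861 0.004 ]
nut_top [273.4 226.4] 0.45 [0.6467 0.0415 0.109 ]
nut_base [276.4 230.4] 0.48 [0.6372 0.0428 0.09  ]
wrench [390.2 245.7] 0.87 [0.4243 0.2846 0.004 ]
wrench [436.2 200.5] 0.87 [0.1322 0.3012 0.004 ]
```

View pics/crops.png

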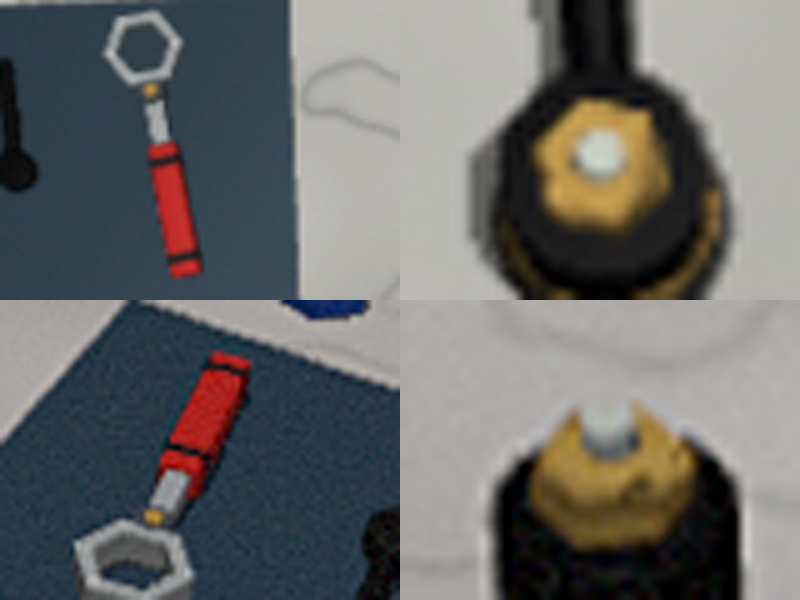

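```bash
cat >> h.py <<'E'
from scipy.optimize import minimize
U=6
def proj(p,X):
    R=Rot.from_quat(p['rotation']).as_matrix(); Xc=(np.asarray(X,float)-np.array(p['eye']))@R
    K=np.array([[p['fx'],0,p['cx']],[0,p['fy'],p['cy']],[0,0,1.]])
    return cv2.projectPoints(Xc,np.zeros(3),np.zeros(3),K,np.array(p['dist_coeffs'],float))[0][:,0]
def hexa(af,z,yaw=0): a=yaw+np.pi/6+np.arange(6)*np.pi/3; r=af/np.sqrt(3); return np.c_[r*np.cos(a),r*np.sin(a),np.full(6,z)]
def circ(d,z): a=np.arange(24)*np.pi/12; return np.c_[d/2*np.cos(a),d/2*np.sin(a),np.full(24,z)]
def box(x0,x1,w,z0,z1): return np.array([[x,y,z] for x in(x0,x1) for y in(-w/2,w/2) for z in(z0,z1)])
def sil(p,parts,pose,win):
    x0,y0,w,h=win; m=np.zeros((h*U,w*U),np.uint8); c,s=np.cos(pose[2]),np.sin(pose[2])
    for pts,val in parts:
        X=np.c_[pose[0]+c*pts[:,0]-s*pts[:,1],pose[1]+s*pts[:,0]+c*pts[:,1],pts[:,2]+(pose[3] if len(pose)>3 else 0)]
        q=(proj(p,X)-[x0,y0]+.5)*U-.5
        cv2.fillConvexPoly(m,cv2.convexHull((q*16).round().astype(np.int32)),int(val),shift=4)
    return cv2.resize(m.astype(np.float32),(w,h),interpolation=cv2.INTER_AREA)
def fit(views,pose,steps=(.004,.004,.2)):
    # views: (picture, soft mask 0..1 in window, parts, win)
    f=lambda v: sum(((sil(p,pa,np.r_[v,pose[3:]],w)-m)**2).sum() for p,m,pa,w in views)
    best=None
    for dy in (-.35,-.17,0,.17,.35):
        x0=np.array(pose[:3])+[0,0,dy*steps[2]/.2]
        r=minimize(f,x0,method='Nelder-Mead',options=dict(initial_simplex=np.vstack([x0]+[x0+np.eye(3)[i]*steps[i] for i in range(3)]),xatol=1e-4,fatol=1e-3))
        if best is None or r.fun<best.fun: best=r
    return best
NUT=[(np.r_[hexa(.038,.09),hexa(.038,.1)],1),(np.r_[hexa(.038,.1),hexa(.032,.109)],1)]
STEM=[(np.r_[circ(.015,.109),circ(.015,.117)],1)]
def brass(p,win):
    x,y,w,h=win; I=p['img'][y:y+h,x:x+w].astype(float); return np.clip((I[...,0]-I[...,2]-15)/60,0,1)
def redm(p,win):
    x,y,w,h=win; I=p['img'][y:y+h,x:x+w].astype(float); return np.clip((I[...,0]-np.maximum(I[...,1],I[...,2])-20)/100,0,1)
E
python3 - <<'E'
from h import *
np.set_printoptions(precision=4,suppress=True)
T=shot('top'); S=shot('scene')
# stem is not brass: drawn as 0 over nut
NS=NUT+[(STEM[0][0],0)]
for name,ps in(('top',[T]),('scene',[S]),('both',[T,S])):
    v=[]
    for p in ps:
        c=proj(p,[[.6455,.047,.1]])[0]; win=(int(c[0])-9,int(c[1])-9,19,19); v.append((p,0,NS,win))
    vv=[]
    for p,_,pa,w in v:
        m=brass(p,w); ref=cv2.dilate((sil(p,pa,(.6455,.047,0),w)>0).astype(np.uint8),np.ones((5,5))); vv.append((p,m*ref,pa,w))
    r=fit(vv,(.6455,.047,-.22)); print('nut',name,r.x,np.degrees(r.x[2]),r.fun)
BAR=[(box(-.06,.05,.024,.004,.026),1)]
for name,ps in(('top',[T]),('scene',[S]),('both',[T,S])):
    vv=[]
    for p in ps:
        q=proj(p,[[.441+.2*a,.29+.1*b,.01] for a in(-.5,.5) for b in(-.5,.5)]); lo=q.min(0).astype(int); hi=q.max(0).astype(int)
        w=(lo[0],lo[1],hi[0]-lo[0],hi[1]-lo[1]); m=redm(p,w); m=cv2.morphologyEx(m,cv2.MORPH_CLOSE,np.ones((5,5))); vv.append((p,m,BAR,w))
    r=fit(vv,(.441,.29,.195)); print('wrench',name,r.x,r.fun, 'ring',r.x[:2]+.13*np.array([np.cos(r.x[2]),np.sin(r.x[2])]))
E
```

```text
nut top [ 0.6465  0.0476 -0.2068] -11.846974438941476 2.7005864412402065
nut scene [0.6412 0.0446 0.7445] 42.65883446958793 7.982901312458672
nut both [ 0.6448  0.0469 -0.2398] -13.738894229181135 34.35262346365204
wrench top [0.44   0.2917 0.1943] 33.922222895204214 ring [0.5675 0.3168]
wrench scene [0.4328 0.2879 0.2322] 55.029294487094774 ring [0.5593 0.3178]
wrench both [0.438  0.2901 0.2227] 102.93947951838271 ring [0.5648 0.3188]
```

```bash
cat >> h.py <<'E'
import json
def yaw_of(R): return np.arctan2(R[1,0],R[0,0])
def plan(segs,start=None):
    """segs: list of (x,y,z,yaw,nrows[,'arc']); prints tool-frame rows"""
    o=observe(); P=np.array(o['eef_pos']); R=Rot.from_quat(o['ee_rot'])
    if start is not None: P=np.array(start[:3],float); R=Rot.from_euler('z',start[3])*Rot.from_euler('x',np.pi)
    D=[];A=[]
    for sg in segs:
        x,y,z,yw,n=sg[:5]; p0=P.copy(); y0=yaw_of(R.as_matrix()); dyaw=yw-y0
        if len(sg)<6: dyaw=(dyaw+np.pi)%(2*np.pi)-np.pi
        else: dyaw=sg[6] if len(sg)>6 else dyaw
        for i in range(1,n+1):
            s=i/n
            if len(sg)>5:
                r0,a0=np.hypot(*p0[:2]),np.arctan2(p0[1],p0[0]); r1,a1=np.hypot(x,y),np.arctan2(y,x); r=r0+s*(r1-r0);a=a0+s*(a1-a0)
                g=np.array([r*np.cos(a),r*np.sin(a),p0[2]+s*(z-p0[2])])
            else: g=p0+s*(np.array([x,y,z])-p0)
            ideal=Rot.from_euler('z',y0+s*dyaw)*Rot.from_euler('x',np.pi)
            d=np.round(R.inv().apply(g-P)*100,2)+0.; rv=np.round((R.inv()*ideal).as_rotvec(),3)+0.
            D.append(d.tolist());A.append(rv.tolist()); P=P+R.apply(d/100); R=R*Rot.from_rotvec(rv)
    for i in range(0,len(D),8): print(json.dumps({'delta_pos':D[i:i+8],'rot':A[i:i+8]}))
    print('end',P.round(4),'yaw',round(yaw_of(R.as_matrix()),4))
E
python3 - <<'E'
from h import *
plan([(.4645,.296,.13,3.336,32,'arc',3.092)])
E
```

```text
{"delta_pos": [[3.83, -0.42, 0.26], [3.82, -0.28, 0.27], [3.81, -0.14, 0.26], [3.8, 0.0, 0.27], [3.77, 0.14, 0.26], [3.75, 0.29, 0.27], [3.72, 0.41, 0.26], [3.68, 0.56, 0.26]], "rot": [[0.0, 0.0, -0.097], [0.0, 0.0, -0.096], [0.0, 0.0, -0.097], [0.0, 0.0, -0.096], [0.0, 0.0, -0.097], [0.0, 0.0, -0.097], [0.0, 0.0, -0.096], [0.0, 0.0, -0.097]]}
{"delta_pos": [[3.64, 0.68, 0.27], [3.6, 0.82, 0.26], [3.54, 0.94, 0.27], [3.49, 1.07, 0.26], [3.43, 1.19, 0.26], [3.37, 1.31, 0.27], [3.3, 1.43, 0.26], [3.23, 1.53, 0.27]], "rot": [[0.0, 0.0, -0.097], [0.0, 0.0, -0.096], [0.0, 0.0, -0.097], [0.0, 0.0, -0.096], [0.0, 0.0, -0.097], [0.0, 0.0, -0.097], [0.0, 0.0, -0.096], [0.0, 0.0, -0.097]]}
{"delta_pos": [[3.15, 1.65, 0.26], [3.07, 1.76, 0.27], [3.0, 1.86, 0.26], [2.9, 1.96, 0.26], [2.82, 2.05, 0.27], [2.72, 2.14, 0.26], [2.63, 2.23, 0.27], [2.54, 2.32, 0.26]], "rot": [[0.0, 0.0, -0.097], [0.0, 0.0, -0.096], [0.0, 0.0, -0.097], [0.0, 0.0, -0.096], [0.0, 0.0, -0.097], [0.0, 0.0, -0.097], [0.0, 0.0, -0.096], [0.0, 0.0, -0.097]]}
{"delta_pos": [[2.43, 2.39, 0.26], [2.33, 2.47, 0.27], [2.22, 2.54, 0.26], [2.12, 2.6, 0.27], [2.01, 2.67, 0.26], [1.89, 2.72, 0.27], [1.79, 2.78, 0.26], [1.68, 2.83, 0.26]], "rot": [[0.0, 0.0, -0.097], [0.0, 0.0, -0.096], [0.0, 0.0, -0.097], [0.0, 0.0, -0.096], [0.0, 0.0, -0.097], [0.0, 0.0, -0.097], [0.0, 0.0, -0.096], [0.0, 0.0, -0.097]]}
end [0.4644 0.296  0.13  ] yaw -2.9474
```

Emit:
{"op": "jog_arm", "data": {
  "delta_pos": [
    [3.8,-0.4,0],
    [3.8,-0.3,0],
    [3.8,-0.1,0],
    [3.8,0,0],
    [3.8,0.1,0],
    [3.8,0.3,0],
    [3.7,0.4,0],
    [3.7,0.6,0]
  ],
  "rot": [
    [0,0,-0.097],
    [0,0,-0.097],
    [0,0,-0.097],
    [0,0,-0.097],
    [0,0,-0.097],
    [0,0,-0.097],
    [0,0,-0.097],
    [0,0,-0.097]
  ],
  "grip": 9
}}

```text
t: 3.47
eef_pos: [0.4125, -0.4697, 0.2147]
ee_rot: [0.872, 0.49, 0.0, 0.0]
ft_force: [1.1, -1.0, -0.8]
width: 0.0897
finger_force: 0.0
```

Emit:
{"op": "jog_arm", "data": {
  "delta_pos": [
    [3.6,0.7,0],
    [3.6,0.8,0],
    [3.5,0.9,0],
    [3.5,1.1,0],
    [3.4,1.2,0],
    [3.4,1.3,0],
    [3.3,1.4,0],
    [3.2,1.5,0]
  ],
  "rot": [
    [0,0,-0.097],
    [0,0,-0.097],
    [0,0,-0.097],
    [0,0,-0.097],
    [0,0,-0.097],
    [0,0,-0.097],
    [0,0,-0.097],
    [0,0,-0.097]
  ]
}}

```text
t: 4.13
eef_pos: [0.5563, -0.2209, 0.2147]
ee_rot: [0.621, 0.783, 0.0, 0.0]
ft_force: [-0.1, -0.5, -1.1]
width: 0.0902
finger_force: 0.0
```

Emit:
{"op": "jog_arm", "data": {
  "delta_pos": [
    [3.2,1.6,0],
    [3.1,1.8,0],
    [3.0,1.9,0],
    [2.9,2.0,0],
    [2.8,2.0,0],
    [2.7,2.1,0],
    [2.6,2.2,0],
    [2.5,2.3,0]
  ],
  "rot": [
    [0,0,-0.097],
    [0,0,-0.097],
    [0,0,-0.097],
    [0,0,-0.097],
    [0,0,-0.097],
    [0,0,-0.097],
    [0,0,-0.097],
    [0,0,-0.097]
  ]
}}

```text
t: 4.8
eef_pos: [0.569, 0.055, 0.2147]
ee_rot: [0.279, 0.96, 0.0, 0.0]
ft_force: [0.6, -0.3, -1.0]
width: 0.0899
finger_force: 0.0
```

Run:
```python
from h import *
o=observe(); print(o['eef_pos'],yaw_of(Rot.from_quat(o['ee_rot']).as_matrix()))
plan([(.4645,.296,.10,3.336,9),(.4645,.296,.007,3.336,7)])
```

```text
[0.56901857 0.0550284  0.2147176 ] 2.5762247677541095
{"delta_pos": [[2.42, 1.64, 1.27], [2.26, 1.83, 1.28], [2.11, 2.02, 1.28], [1.93, 2.2, 1.27], [1.73, 2.34, 1.28], [1.53, 2.48, 1.27], [1.32, 2.61, 1.28], [1.09, 2.7, 1.28]], "rot": [[0.0, 0.001, -0.084], [0.0, 0.0, -0.085], [0.0, 0.0, -0.084], [0.0, 0.0, -0.085], [0.0, 0.0, -0.084], [0.0, 0.0, -0.085], [0.0, 0.0, -0.084], [0.0, 0.0, -0.084]]}
{"delta_pos": [[0.86, 2.79, 1.27], [0.0, 0.0, 1.33], [0.0, 0.0, 1.33], [0.0, 0.0, 1.33], [0.0, 0.0, 1.33], [0.0, 0.0, 1.32], [0.0, 0.0, 1.33], [0.0, 0.0, 1.33]], "rot": [[0.0, 0.0, -0.085], [0.0, 0.0, 0.0], [0.0, 0.0, 0.0], [0.0, 0.0, 0.0], [0.0, 0.0, 0.0], [0.0, 0.0, 0.0], [0.0, 0.0, 0.0], [0.0, 0.0, 0.0]]}
end [0.4645 0.296  0.007 ] yaw -2.947
```

Emit:
{"op": "jog_arm", "data": {
  "delta_pos": [
    [2.4,1.6,1.2],
    [2.3,1.8,1.2],
    [2.1,2.0,1.2],
    [1.9,2.2,1.2],
    [1.7,2.3,1.2],
    [1.5,2.5,1.2],
    [1.3,2.6,1.2],
    [1.1,2.7,1.2]
  ],
  "rot": [
    [0,0,-0.084],
    [0,0,-0.084],
    [0,0,-0.084],
    [0,0,-0.084],
    [0,0,-0.084],
    [0,0,-0.084],
    [0,0,-0.084],
    [0,0,-0.084]
  ]
}}

```text
t: 5.47
eef_pos: [0.4775, 0.2679, 0.1181]
ee_rot: [-0.053, 0.999, -0.0, 0.0]
ft_force: [0.5, 0.6, -0.4]
width: 0.0901
finger_force: 0.0
```

Emit:
{"op": "jog_arm", "data": {
  "delta_pos": [
    [0.9,2.8,1.2],
    [0,0,1.2],
    [0,0,1.2],
    [0,0,1.2],
    [0,0,0],
    [0,0,0],
    [0,0,0],
    [0,0,0]
  ],
  "rot": [
    [0,0,-0.084],
    [0,0,0],
    [0,0,0],
    [0,0,0],
    [0,0,0],
    [0,0,0],
    [0,0,0],
    [0,0,0]
  ]
}}

```text
t: 6.13
eef_pos: [0.4669, 0.2935, 0.0712]
ee_rot: [-0.092, 0.996, 0.0, 0.001]
ft_force: [-0.8, 0.2, -0.6]
width: 0.0901
finger_force: 0.0
```

Run:
```python
from h import *
o=observe(); print(o['eef_pos'],yaw_of(Rot.from_quat(o['ee_rot']).as_matrix()),o['joints'].round(2))
plan([(.4645,.296,.007,3.336,8)])
```

```text
[0.46685531 0.293492   0.07123231] -2.956969089314244 [-0.01  0.66 -0.81  1.91  0.64  0.84  0.6 ]
{"delta_pos": [[0.02, 0.04, 0.8], [0.03, 0.03, 0.81], [0.02, 0.04, 0.8], [0.02, 0.03, 0.8], [0.03, 0.04, 0.8], [0.02, 0.04, 0.81], [0.02, 0.03, 0.8], [0.03, 0.04, 0.8]], "rot": [[0.0, 0.001, -0.001], [0.0, 0.0, -0.001], [0.0, 0.0, -0.002], [0.0, 0.0, -0.001], [0.0, 0.0, -0.001], [0.0, 0.0, -0.001], [0.0, 0.0, -0.002], [0.0, 0.0, -0.001]]}
end [0.4645 0.296  0.007 ] yaw -2.947
```

Emit:
{"op": "jog_arm", "data": {
  "delta_pos": [
    [0.2,0.3,1.0],
    [0,0,1.0],
    [0,0,1.0],
    [0,0,1.0],
    [0,0,1.0],
    [0,0,0.8],
    [0,0,0.6],
    [0,0,0]
  ],
  "rot": [
    [0,0,-0.01],
    [0,0,0],
    [0,0,0],
    [0,0,0],
    [0,0,0],
    [0,0,0],
    [0,0,0],
    [0,0,0]
  ]
}}

```text
t: 6.8
eef_pos: [0.463, 0.2963, 0.0053]
ee_rot: [-0.098, 0.995, -0.0, -0.001]
ft_force: [-0.4, -0.2, -0.0]
width: 0.0902
finger_force: 0.0
```

Emit:
{"op": "jog_arm", "data": {
  "delta_pos": [
    [0,0,0],
    [0,0,0],
    [0,0,0],
    [0,0,0],
    [0,0,0],
    [0,0,0],
    [0,0,0],
    [0,0,0]
  ],
  "rot": [
    [0,0,0],
    [0,0,0],
    [0,0,0],
    [0,0,0],
    [0,0,0],
    [0,0,0],
    [0,0,0],
    [0,0,0]
  ],
  "grip": 1.5,
  "squeeze": 50
}}

```text
t: 7.47
eef_pos: [0.4635, 0.2964, 0.0066]
ee_rot: [-0.098, 0.995, -0.0, 0.0]
ft_force: [0.3, 0.5, 0.0]
width: 0.039
finger_force: 0.0
```

Emit:
{"op": "jog_arm", "data": {
  "delta_pos": [
    [0,0,0],
    [0,0,0],
    [0,0,-0.5],
    [0,0,-1],
    [0,0,-1],
    [0,0,-1],
    [0,0,0],
    [0,0,0]
  ],
  "rot": [
    [0,0,0],
    [0,0,0],
    [0,0,0],
    [0,0,0],
    [0,0,0],
    [0,0,0],
    [0,0,0],
    [0,0,0]
  ]
}}

```text
t: 8.13
eef_pos: [0.4641, 0.2966, 0.0426]
ee_rot: [-0.098, 0.995, 0.0, 0.001]
ft_force: [0.1, 0.4, -2.4]
width: 0.0236
finger_force: 50.0
```

Run:
```python
from h import *
plan([(.464,.296,.15,3.336,8),(.5435,.0703,.15,np.pi-.22,8)])
```

```text
{"delta_pos": [[0.0, -0.01, -1.34], [0.0, 0.0, -1.35], [0.01, -0.01, -1.34], [0.0, -0.01, -1.34], [0.0, 0.0, -1.34], [0.01, -0.01, -1.35], [0.0, -0.01, -1.34], [0.0, -0.01, -1.34]], "rot": [[0.0, 0.002, 0.0], [0.0, 0.0, 0.0], [0.0, 0.0, 0.001], [0.0, 0.0, 0.0], [0.0, 0.0, 0.0], [0.0, 0.0, 0.0], [0.0, 0.0, 0.0], [0.0, 0.0, 0.0]]}
{"delta_pos": [[-0.43, -2.96, 0.0], [-0.58, -2.93, 0.0], [-0.73, -2.9, 0.0], [-0.89, -2.86, -0.01], [-1.03, -2.81, 0.0], [-1.17, -2.75, 0.0], [-1.31, -2.69, 0.0], [-1.45, -2.61, 0.0]], "rot": [[0.0, 0.0, 0.052], [0.0, 0.0, 0.052], [0.0, 0.0, 0.052], [0.0, 0.0, 0.051], [0.0, 0.0, 0.052], [0.0, 0.0, 0.052], [0.0, 0.0, 0.052], [0.0, 0.0, 0.052]]}
end [0.5435 0.0703 0.15  ] yaw 2.9214
```

Emit:
{"op": "jog_arm", "data": {
  "delta_pos": [
    [0,0,-1.3],
    [0,0,-1.4],
    [0,0,-1.4],
    [0,0,-1.4],
    [0,0,-1.4],
    [0,0,-1.4],
    [0,0,-1.3],
    [0,0,-1.3]
  ],
  "rot": [
    [0,0,0],
    [0,0,0],
    [0,0,0],
    [0,0,0],
    [0,0,0],
    [0,0,0],
    [0,0,0],
    [0,0,0]
  ]
}}

```text
t: 8.8
eef_pos: [0.4635, 0.2964, 0.1521]
ee_rot: [-0.098, 0.995, 0.0, 0.0]
ft_force: [-0.6, 0.5, -3.9]
width: 0.0239
finger_force: 50.0
```

Emit:
{"op": "jog_arm", "data": {
  "delta_pos": [
    [-0.4,-3.0,0],
    [-0.6,-2.9,0],
    [-0.7,-2.9,0],
    [-0.9,-2.9,0],
    [-1.0,-2.8,0],
    [-1.2,-2.8,0],
    [-1.3,-2.7,0],
    [-1.4,-2.6,0]
  ],
  "rot": [
    [0,0,0.052],
    [0,0,0.052],
    [0,0,0.052],
    [0,0,0.052],
    [0,0,0.052],
    [0,0,0.052],
    [0,0,0.052],
    [0,0,0.052]
  ]
}}

```text
t: 9.47
eef_pos: [0.5426, 0.0684, 0.1513]
ee_rot: [0.111, 0.994, -0.0, 0.0]
ft_force: [0.0, 1.1, -3.2]
width: 0.0239
finger_force: 50.0
```

Emit:
{"op": "jog_arm", "data": {
  "delta_pos": [
    [0,0,0],
    [0,0,0],
    [0,0,0],
    [0,0,0],
    [0,0,0],
    [0,0,0],
    [0,0,0],
    [0,0,0]
  ],
  "rot": [
    [0,0,0],
    [0,0,0],
    [0,0,0],
    [0,0,0],
    [0,0,0],
    [0,0,0],
    [0,0,0],
    [0,0,0]
  ]
}}

```text
t: 10.13
eef_pos: [0.5421, 0.0705, 0.1506]
ee_rot: [0.109, 0.994, 0.0, -0.0]
ft_force: [-0.2, 0.1, -2.5]
width: 0.024
finger_force: 50.0
```

Run:
```python
from h import *
np.set_printoptions(precision=4,suppress=True)
o=observe(); print(o['eef_pos'],Rot.from_quat(o['ee_rot']).as_matrix(),o['ft_force'],o['moment'],o['finger_force'])
T=shot('top'); S=shot('scene')
def c(p,x,y,w,h): return cv2.resize(p['img'][y:y+h,x:x+w],(400,300),interpolation=cv2.INTER_CUBIC)
m=np.vstack([np.hstack([c(T,260,90,100,75),c(T,282,112,40,30)]),np.hstack([c(S,235,180,100,75),c(S,255,200,40,30)])])
save({'img':m},'hover.png')
for p in(T,S):
    for d in finder.mark_of(p,'ring')[:2]: print(np.round(d['position'],1),d['p'],at_z(p,d['position'],o['eef_pos'][2]-.003))
```

```text
[0.5421 0.0705 0.1506] [[-0.9761  0.2172 -0.0001]
 [ 0.2172  0.9761  0.    ]
 [ 0.0001  0.     -1.    ]] [-0.2418  0.1071 -2.4551] [ 0.0526 -0.06    0.0724] 49.99121010303497
[304.2 137.5] 0.61 [0.6072 0.0383 0.1476]
[302.7 126.9] 0.46 [0.6396 0.0428 0.1476]
[411.4 216.8] 0.79 [0.4502 0.3473 0.1476]
[275.9 212.6] 0.76 [0.6343 0.0427 0.1476]
```

View pics/hover.png

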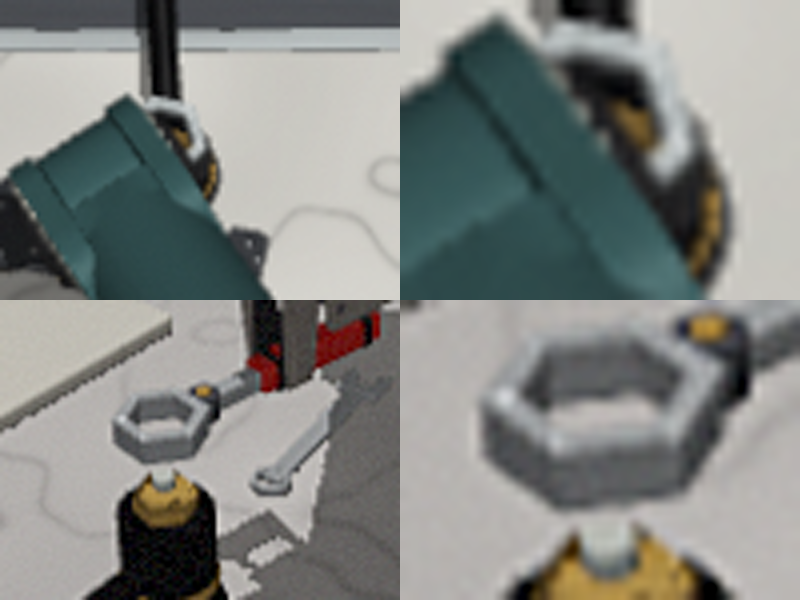

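```bash
cat >> h.py <<'E'
def cloud(p):
    h,w=p['z_map'].shape; K=np.array([[p['fx'],0,p['cx']],[0,p['fy'],p['cy']],[0,0,1.]])
    g=np.stack(np.meshgrid(np.arange(w),np.arange(h)),-1).reshape(-1,1,2).astype(float)
    u=cv2.undistortPoints(g,K,np.array(p['dist_coeffs'],float))[:,0]
    d=np.c_[u,np.ones(len(u))]@Rot.from_quat(p['rotation']).as_matrix().T
    return (np.array(p['eye'])+d*p['z_map'].reshape(-1,1)).reshape(h,w,3)
def ringsil(p,pose,win,af):
    o=sil(p,[(np.r_[hexa(af,0),hexa(af,.02)],1)],pose,win)
    return o*(1-sil(p,[(hexa(.04,0),1)],pose,win)*sil(p,[(hexa(.04,.02),1)],pose,win))
def fitring(p,m,wt,win,pose,af):
    f=lambda v: (wt*(ringsil(p,v,win,af)-m)**2).sum()
    x0=np.array(pose); r=minimize(f,x0,method='Nelder-Mead',options=dict(initial_simplex=np.vstack([x0]+[x0+np.eye(4)[i]*[.005,.005,.12,.004][i] for i in range(4)]),xatol=1e-4,fatol=1e-3,maxiter=400))
    return r
E
python3 - <<'E'
from h import *
np.set_printoptions(precision=4,suppress=True)
o=observe(); S=shot('scene'); C=cloud(S)
pc=o['eef_pos'][:2]+.105*np.array([np.cos(-.22),np.sin(-.22)]); print('expect',pc)
c=proj(S,[[pc[0],pc[1],.155]])[0]; win=(int(c[0])-16,int(c[1])-14,32,28)
x,y,w,h=win; I=S['img'][y:y+h,x:x+w].astype(int); Z=C[y:y+h,x:x+w]
m=((Z[...,2]>.135)&(Z[...,2]<.185)).astype(float)
# exclude pivot/handle side: ignore pixels >34mm behind ring centre along handle
d=(Z[...,:2]-pc)@np.array([-np.cos(-.22),-np.sin(-.22)]); wt=np.where((m>0)&(d>.030),0.,1.)
for r_ in m.astype(int)+(wt==0): print(''.join('.#o'[k] for k in r_))
for af in(.056,.0485,.052):
    for z in (.1476,.152):
        r=fitring(S,m,wt,win,(pc[0],pc[1],-.22,z),af); print(af,r.x,r.fun)
q=Z[m>0]; print('z hist',np.percentile(q[:,2],[5,25,50,75,95]))
bm=Z[(m>0)&(Z[...,2]>.163)&(wt>0)]; print('top rim pts',len(bm),bm.mean(0),cv2.minEnclosingCircle((bm[:,:2]*1000).astype(np.float32)))
E
```

```text
expect [0.6447 0.0471]
................................
................................
..............................oo
....................#o...ooooooo
.............##########.oooooooo
.........#################oooooo
........###################ooooo
........####################oooo
.......######################ooo
......#######################ooo
.....########################ooo
.....###############.########ooo
.....#######..........#######o..
.....#######...........######...
.....########....############o..
.....########################...
.....#######################....
.....#######################....
......#####################.....
........##################......
.........#################......
..........###############.......
............####.#..............
................................
................................
................................
................................
................................
0.056 [ 0.6436  0.0473 -0.2137  0.1513] 8.442948916956102
0.056 [ 0.6443  0.0484 -0.208   0.1522] 8.804281537996529
0.0485 [ 0.6466  0.0488 -0.2618  0.1533] 56.90976603972735
0.0485 [ 0.6457  0.0487 -0.2465  0.1529] 56.54458133378343
0.052 [ 0.6447  0.048  -0.2386  0.152 ] 22.800869182608032
0.052 [ 0.6452  0.0485 -0.2399  0.1527] 22.09109728284367
z hist [0.1512 0.1578 0.1648 0.1691 0.1712]
top rim pts 192 [0.6447 0.0482 0.1684] ((643.6729125976562, 46.547420501708984), 32.88813018798828)
```

Ring fit in the scene view: about (0.644, 0.0475), yaw -0.215, against the nut at about (0.6455, 0.047), yaw -0.22. That is within the lead-in, so I'm lowering.

Emit:
{"op": "jog_arm", "data": {
  "delta_pos": [
    [-0.1,0,0.5],
    [0,0,0.6],
    [0,0,0.6],
    [0,0,0.6],
    [0,0,0.6],
    [0,0,0.6],
    [0,0,0.5],
    [0,0,0]
  ],
  "rot": [
    [0,0,0],
    [0,0,0],
    [0,0,0],
    [0,0,0],
    [0,0,0],
    [0,0,0],
    [0,0,0],
    [0,0,0]
  ]
}}

```text
t: 11.05
eef_pos: [0.5424, 0.0696, 0.1092]
ee_rot: [0.11, 0.994, -0.0, -0.001]
ft_force: [0.9, -0.6, -3.1]
width: 0.0237
finger_force: 50.0
```

Emit:
{"op": "jog_arm", "data": {
  "delta_pos": [
    [0,0,0.2],
    [0,0,0.2],
    [0,0,0.2],
    [0,0,0],
    [0,0,0],
    [0,0,0],
    [0,0,0],
    [0,0,0]
  ],
  "rot": [
    [0,0,0],
    [0,0,0],
    [0,0,0],
    [0,0,0],
    [0,0,0],
    [0,0,0],
    [0,0,0],
    [0,0,0]
  ]
}}

```text
t: 11.72
eef_pos: [0.5433, 0.0698, 0.1047]
ee_rot: [0.11, 0.994, -0.0, 0.0]
ft_force: [0.3, 0.4, -3.2]
width: 0.0235
finger_force: 50.0
```

Emit:
{"op": "jog_arm", "data": {
  "delta_pos": [
    [0,0,0.2],
    [0,0,0.2],
    [0,0,0.1],
    [0,0,0],
    [0,0,0],
    [0,0,0],
    [0,0,0],
    [0,0,0]
  ],
  "rot": [
    [0,0,0],
    [0,0,0],
    [0,0,0],
    [0,0,0],
    [0,0,0],
    [0,0,0],
    [0,0,0],
    [0,0,0]
  ]
}}

```text
t: 12.38
eef_pos: [0.5432, 0.0697, 0.0996]
ee_rot: [0.11, 0.994, -0.0, -0.0]
ft_force: [-0.4, 0.1, -2.5]
width: 0.0237
finger_force: 50.0
```

Run:
```python
from h import *
np.set_printoptions(precision=4,suppress=True)
o=observe(); print(o['eef_pos'],o['ft_force'],o['moment'],yaw_of(Rot.from_quat(o['ee_rot']).as_matrix()))
S=shot('scene'); save({'img':cv2.resize(S['img'][180:255,235:335],(600,450),interpolation=cv2.INTER_CUBIC)},'d1.png')
```

```text
[0.5432 0.0697 0.0996] [-0.3519  0.0794 -2.456 ] [ 0.0548  0.0112 -0.0699] 2.921633184644648
```

View pics/d1.png

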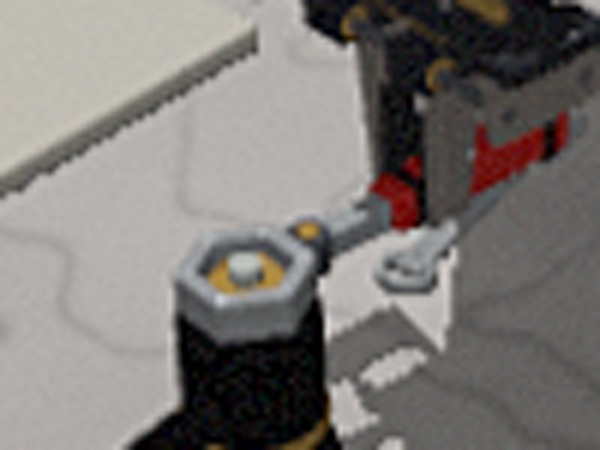

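The ring (about (245,285) in the crop) surrounds the nut with no contact force. I'm continuing down.

Emit:
{"op": "jog_arm", "data": {
  "delta_pos": [
    [0,0,0.2],
    [0,0,0.2],
    [0,0,0.1],
    [0,0,0],
    [0,0,0],
    [0,0,0],
    [0,0,0],
    [0,0,0]
  ],
  "rot": [
    [0,0,0],
    [0,0,0],
    [0,0,0],
    [0,0,0],
    [0,0,0],
    [0,0,0],
    [0,0,0],
    [0,0,0]
  ]
}}

```text
t: 13.1
eef_pos: [0.5432, 0.0697, 0.0946]
ee_rot: [0.11, 0.994, -0.0, -0.0]
ft_force: [0.4, 0.3, -2.7]
width: 0.0233
finger_force: 50.0
```

Emit:
{"op": "jog_arm", "data": {
  "delta_pos": [
    [0,0,0.1],
    [0,0,0.1],
    [0,0,0],
    [0,0,0],
    [0,0,0],
    [0,0,0],
    [0,0,0],
    [0,0,0]
  ],
  "rot": [
    [0,0,0],
    [0,0,0],
    [0,0,0],
    [0,0,0],
    [0,0,0],
    [0,0,0],
    [0,0,0],
    [0,0,0]
  ]
}}

```text
t: 13.77
eef_pos: [0.5433, 0.0697, 0.0926]
ee_rot: [0.11, 0.994, -0.0, 0.0]
ft_force: [-0.9, -1.0, -2.2]
width: 0.0235
finger_force: 50.0
```

Emit:
{"op": "jog_arm", "data": {
  "delta_pos": [
    [0,0,0.1],
    [0,0,0],
    [0,0,0],
    [0,0,0],
    [0,0,0],
    [0,0,0],
    [0,0,0],
    [0,0,0]
  ],
  "rot": [
    [0,0,0],
    [0,0,0],
    [0,0,0],
    [0,0,0],
    [0,0,0],
    [0,0,0],
    [0,0,0],
    [0,0,0]
  ]
}}

```text
t: 14.43
eef_pos: [0.5432, 0.0699, 0.0918]
ee_rot: [0.11, 0.994, -0.0, 0.0]
ft_force: [-3.8, -1.4, 4.8]
width: 0.0237
finger_force: 50.0
```

```bash
cat > tq.py <<'E'
from h import *
np.set_printoptions(precision=4,suppress=True)
N=np.array([.6455,.047])
def tq():
    o=observe(); p=o['eef_pos'][:2]; F=o['ft_force']; M=o['moment']; y=yaw_of(Rot.from_quat(o['ee_rot']).as_matrix())-np.pi; y=(y+np.pi)%(2*np.pi)-np.pi
    cr=lambda c:(p[0]-c[0])*F[1]-(p[1]-c[1])*F[0]+M[2]
    piv=p+.069*np.array([np.cos(y),np.sin(y)])
    print('t',o['t'],'tcp',o['eef_pos'],'wyaw',round(y,4),'F',F,'M',M,'Tnut',round(cr(N),3),'Tpiv',round(cr(piv),3),'r',np.linalg.norm(p-N),'joints',o['joints'].round(2))
    return o,y
if __name__=='__main__': tq()
E
python3 tq.py
```

```text
t 14.4333 tcp [0.5432 0.0699 0.0918] wyaw -0.2198 F [-3.8398 -1.3741  4.8038] M [-0.3589  0.3407 -0.167 ] Tnut 0.061 Tpiv -0.017 r 0.10479011591189695 joints [ 0.38  0.59 -0.74  1.91  0.53  0.84  0.72]
```

Emit:
{"op": "jog_arm", "data": {
  "delta_pos": [
    [0,0.21,0],
    [0,0.21,0],
    [0,0.21,0],
    [-0.01,0.21,0],
    [0,0.21,0],
    [0,0.21,0],
    [0,0.21,0],
    [-0.01,0.21,0]
  ],
  "rot": [
    [0,0,0.02],
    [0,0,0.02],
    [0,0,0.02],
    [0,0,0.02],
    [0,0,0.02],
    [0,0,0.02],
    [0,0,0.02],
    [0,0,0.02]
  ]
}}

```text
t: 15.1
eef_pos: [0.5477, 0.0853, 0.0917]
ee_rot: [0.189, 0.982, -0.001, -0.0]
ft_force: [-5.5, -1.0, 6.7]
width: 0.0234
finger_force: 50.0
```

```bash
python3 tq.py
```

```text
t 15.1 tcp [0.5477 0.0853 0.0917] wyaw -0.3808 F [-5.5475 -1.0156  6.6523] M [-0.7429  0.5662 -0.1296] Tnut 0.182 Tpiv 0.078 r 0.10501905771156421 joints [ 0.32  0.59 -0.7   1.9   0.5   0.84  0.55]
```

Emit:
{"op": "jog_arm", "data": {
  "delta_pos": [
    [0.05,0.13,0],
    [0,0.13,0],
    [0,0.13,0],
    [0,0.13,0],
    [0,0.13,0],
    [0,0.13,0],
    [0,0.13,0],
    [-0.01,0.13,0]
  ],
  "rot": [
    [0,0,0.0125],
    [0,0,0.0125],
    [0,0,0.0125],
    [0,0,0.0125],
    [0,0,0.0125],
    [0,0,0.0125],
    [0,0,0.0125],
    [0,0,0.0125]
  ]
}}

```text
t: 15.77
eef_pos: [0.552, 0.0947, 0.0917]
ee_rot: [0.238, 0.971, -0.001, 0.0]
ft_force: [-3.9, -1.5, 5.7]
width: 0.024
finger_force: 50.0
```

```bash
python3 tq.py
```

```text
t 15.7667 tcp [0.552  0.0947 0.0917] wyaw -0.4803 F [-3.8968 -1.4723  5.7016] M [-0.7961  0.3369 -0.0297] Tnut 0.294 Tpiv 0.185 r 0.10497043684557224 joints [ 0.29  0.59 -0.67  1.89  0.49  0.84  0.45]
```

Emit:
{"op": "jog_arm", "data": {
  "delta_pos": [
    [0,0.13,0],
    [0,0.13,0],
    [0,0.13,0],
    [0,0.13,0],
    [0,0.13,0],
    [0,0.13,0],
    [0,0.13,0],
    [-0.01,0.13,0]
  ],
  "rot": [
    [0,0,0.0125],
    [0,0,0.0125],
    [0,0,0.0125],
    [0,0,0.0125],
    [0,0,0.0125],
    [0,0,0.0125],
    [0,0,0.0125],
    [0,0,0.0125]
  ]
}}

```text
t: 16.43
eef_pos: [0.5573, 0.1036, 0.0917]
ee_rot: [0.286, 0.958, -0.001, 0.0]
ft_force: [-4.2, -3.3, 5.8]
width: 0.0236
finger_force: 50.0
```

```bash
python3 tq.py
```

```text
t 16.4333 tcp [0.5573 0.1036 0.0917] wyaw -0.5803 F [-4.2382 -3.3451  5.8477] M [-0.7997  0.3519 -0.063 ] Tnut 0.472 Tpiv 0.29 r 0.10483744649682956 joints [ 0.25  0.59 -0.65  1.87  0.47  0.84  0.35]
```

Emit:
{"op": "jog_arm", "data": {
  "delta_pos": [
    [0,0.1,0],
    [0,0.1,0],
    [0,0.1,0],
    [0,0.1,0],
    [0,0.1,0],
    [0,0,0],
    [0,0,0],
    [0,0,0]
  ],
  "rot": [
    [0,0,0.01],
    [0,0,0.01],
    [0,0,0.01],
    [0,0,0.01],
    [0,0,0.01],
    [0,0,0],
    [0,0,0],
    [0,0,0]
  ]
}}

```text
t: 17.1
eef_pos: [0.5603, 0.108, 0.0917]
ee_rot: [0.31, 0.951, -0.0, 0.0]
ft_force: [-4.0, -1.9, 4.8]
width: 0.0239
finger_force: 50.0
```

```bash
python3 tq.py
python3 - <<'E'
from h import *
S=shot('scene'); save({'img':cv2.resize(S['img'][180:255,235:335],(800,600),interpolation=cv2.INTER_CUBIC)},'d2.png')
E
```

```text
t 17.1 tcp [0.5603 0.108  0.0917] wyaw -0.6299 F [-3.9868 -1.898   4.7918] M [-0.8135  0.2563 -0.2095] Tnut 0.195 Tpiv 0.058 r 0.10478601858503428 joints [ 0.24  0.59 -0.64  1.86  0.46  0.84  0.31]
```

View pics/d2.png

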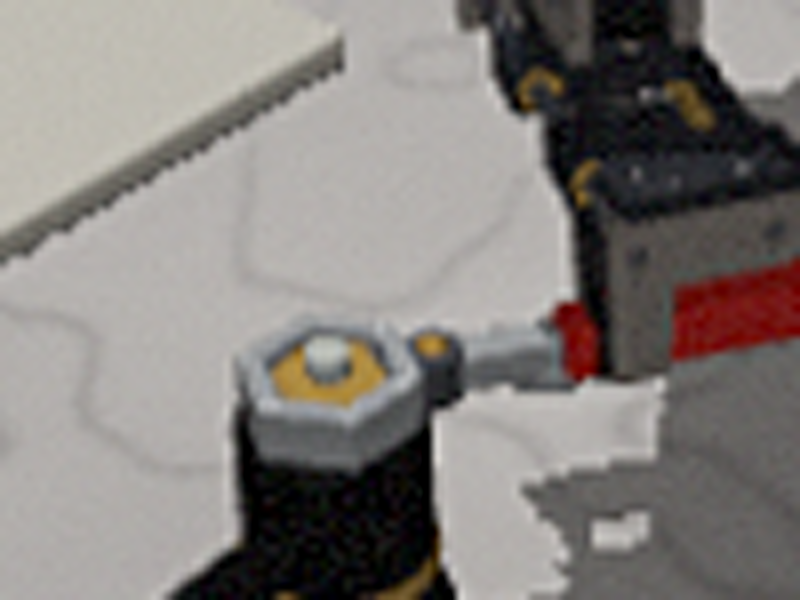

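The ring is seated on the nut at (325,385) in the crop. The handle is straight at the pivot and the torque is about 0.2 N m, so the nut is still turning.

Emit:
{"op": "jog_arm", "data": {
  "delta_pos": [
    [0,0.16,0],
    [0,0.16,0],
    [0,0.16,0],
    [0,0.16,0],
    [0,0.15,0],
    [-0.01,0,0],
    [0,0,0],
    [0,0,0]
  ],
  "rot": [
    [0,0,0.015],
    [0,0,0.015],
    [0,0,0.015],
    [0,0,0.015],
    [0,0,0.015],
    [0,0,0],
    [0,0,0],
    [0,0,0]
  ]
}}

```text
t: 17.82
eef_pos: [0.5652, 0.1142, 0.0917]
ee_rot: [0.345, 0.939, -0.0, 0.0]
ft_force: [-2.9, -1.9, 5.3]
width: 0.0235
finger_force: 50.0
```

```bash
cat >> tq.py <<'E'
    for i in range(2): shot('scene'); tq()
E
python3 tq.py
```

```text
File "tq.py", line 11
    for i in range(2): shot('scene'); tq()
IndentationError: unexpected indent
```

```bash
sed -i "s/^if __name__=='__main__': tq()/if __name__=='__main__':\n    tq()/" tq.py; python3 tq.py
```

```text
t 17.8167 tcp [0.5652 0.1142 0.0917] wyaw -0.7049 F [-2.9385 -1.9421  5.335 ] M [-0.8195  0.2662 -0.1553] Tnut 0.198 Tpiv 0.078 r 0.10468194125027651 joints [ 0.21  0.59 -0.62  1.85  0.45  0.84  0.24]
t 17.8667 tcp [0.5652 0.1142 0.0917] wyaw -0.705 F [-2.8873 -1.5465  5.1518] M [-0.816   0.2526 -0.1815] Tnut 0.137 Tpiv 0.029 r 0.10466543068493639 joints [ 0.21  0.59 -0.62  1.85  0.45  0.84  0.24]
t 17.9167 tcp [0.5652 0.1142 0.0917] wyaw -0.705 F [-2.8288 -2.298   5.3803] M [-0.8699  0.2596 -0.1154] Tnut 0.259 Tpiv 0.132 r 0.10467370849728334 joints [ 0.21  0.59 -0.62  1.85  0.45  0.84  0.24]
```

Emit:
{"op": "jog_arm", "data": {
  "delta_pos": [
    [0,0.16,0],
    [0,0.16,0],
    [0,0.16,0],
    [0,0.16,0],
    [0,0.15,0],
    [-0.01,0,0],
    [0,0,0],
    [0,0,0]
  ],
  "rot": [
    [0,0,0.015],
    [0,0,0.015],
    [0,0,0.015],
    [0,0,0.015],
    [0,0,0.015],
    [0,0,0],
    [0,0,0],
    [0,0,0]
  ]
}}

```text
t: 18.58
eef_pos: [0.5705, 0.1199, 0.0917]
ee_rot: [0.38, 0.925, -0.0, 0.0]
ft_force: [-4.0, -1.8, 6.0]
width: 0.0233
finger_force: 50.0
```

```bash
python3 tq.py
```

```text
t 18.5833 tcp [0.5705 0.1199 0.0917] wyaw -0.78 F [-3.959  -1.8073  6.012 ] M [-0.8417  0.2875 -0.1768] Tnut 0.247 Tpiv 0.104 r 0.10456216222537519 joints [ 0.19  0.6  -0.6   1.83  0.44  0.85  0.17]
t 18.6333 tcp [0.5705 0.1199 0.0917] wyaw -0.78 F [-2.6734 -2.697   4.4723] M [-0.8511  0.2229 -0.2101] Tnut 0.187 Tpiv 0.052 r 0.1045707727104383 joints [ 0.19  0.6  -0.6   1.83  0.44  0.85  0.17]
t 18.6833 tcp [0.5706 0.1199 0.0917] wyaw -0.78 F [-3.6759 -1.8973  4.6419] M [-0.8416  0.243  -0.2423] Tnut 0.168 Tpiv 0.029 r 0.10452749460033307 joints [ 0.19  0.6  -0.6   1.83  0.44  0.85  0.17]
```

Still at drag level, about 0.2 N m. I'll repeat the step and check again.

Emit:
{"op": "jog_arm", "data": {
  "delta_pos": [
    [0,0.16,0],
    [0,0.16,0],
    [0,0.16,0],
    [0,0.16,0],
    [0,0.15,0],
    [0,0,0],
    [0,0,0],
    [0,0,0]
  ],
  "rot": [
    [0,0,0.015],
    [0,0,0.015],
    [0,0,0.015],
    [0,0,0.015],
    [0,0,0.015],
    [0,0,0],
    [0,0,0],
    [0,0,0]
  ]
}}

```text
t: 19.35
eef_pos: [0.5763, 0.1252, 0.0917]
ee_rot: [0.415, 0.91, -0.001, 0.0]
ft_force: [-2.9, -2.6, 5.2]
width: 0.0237
finger_force: 50.0
```

```bash
python3 tq.py
```

```text
t 19.35 tcp [0.5763 0.1252 0.0917] wyaw -0.8551 F [-2.8814 -2.6255  5.2186] M [-0.9631  0.2979 -0.1643] Tnut 0.243 Tpiv 0.105 r 0.1044581135557241 joints [ 0.16  0.6  -0.58  1.82  0.42  0.85  0.1 ]
t 19.4 tcp [0.5762 0.1252 0.0917] wyaw -0.8551 F [-3.4094 -2.0424  5.2318] M [-0.9594  0.2919 -0.1841] Tnut 0.224 Tpiv 0.086 r 0.10447568104161198 joints [ 0.16  0.6  -0.58  1.82  0.42  0.85  0.1 ]
t 19.45 tcp [0.5763 0.1252 0.0917] wyaw -0.8551 F [-3.4223 -1.8198  4.19  ] M [-0.9367  0.3341 -0.1894] Tnut 0.204 Tpiv 0.071 r 0.10442280582871576 joints [ 0.16  0.6  -0.58  1.82  0.42  0.85  0.1 ]
```

Emit:
{"op": "jog_arm", "data": {
  "delta_pos": [
    [0,0.16,0],
    [0,0.16,0],
    [0,0.16,0],
    [0,0.16,0],
    [0,0.15,0],
    [0,0,0],
    [0,0,0],
    [0,0,0]
  ],
  "rot": [
    [0,0,0.015],
    [0,0,0.015],
    [0,0,0.015],
    [0,0,0.015],
    [0,0,0.015],
    [0,0,0],
    [0,0,0],
    [0,0,0]
  ]
}}

```text
t: 20.12
eef_pos: [0.5824, 0.1301, 0.0917]
ee_rot: [0.449, 0.894, -0.001, 0.0]
ft_force: [-3.8, -2.5, 5.8]
width: 0.0235
finger_force: 50.0
```

```bash
python3 tq.py
```

```text
t 20.1167 tcp [0.5824 0.1301 0.0917] wyaw -0.9302 F [-3.791  -2.5311  5.79  ] M [-1.0503  0.3095 -0.1789] Tnut 0.296 Tpiv 0.135 r 0.1043396572771581 joints [ 0.14  0.61 -0.56  1.8   0.41  0.85  0.03]
t 20.1667 tcp [0.5824 0.1301 0.0917] wyaw -0.9302 F [-3.2129 -2.5472  5.4123] M [-0.9772  0.3467 -0.1681] Tnut 0.259 Tpiv 0.115 r 0.10431485172676536 joints [ 0.14  0.61 -0.56  1.8   0.41  0.85  0.03]
t 20.2167 tcp [0.5824 0.1301 0.0917] wyaw -0.9302 F [-3.2754 -1.7825  4.9219] M [-0.9953  0.3846 -0.1684] Tnut 0.216 Tpiv 0.086 r 0.10433303237222076 joints [ 0.14  0.61 -0.56  1.8   0.41  0.85  0.03]
```

Emit:
{"op": "jog_arm", "data": {
  "delta_pos": [
    [0,0.16,0],
    [0,0.16,0],
    [0,0.16,0],
    [0,0.16,0],
    [0,0.15,0],
    [0,0,0],
    [0,0,0],
    [0,0,0]
  ],
  "rot": [
    [0,0,0.015],
    [0,0,0.015],
    [0,0,0.015],
    [0,0,0.015],
    [0,0,0.015],
    [0,0,0],
    [0,0,0],
    [0,0,0]
  ]
}}

```text
t: 20.88
eef_pos: [0.5888, 0.1344, 0.0917]
ee_rot: [0.482, 0.876, -0.001, 0.0]
ft_force: [-2.4, -2.7, 5.8]
width: 0.0237
finger_force: 50.0
```

```bash
python3 tq.py
```

```text
t 20.8833 tcp [0.5888 0.1344 0.0917] wyaw -1.0053 F [-2.4281 -2.6909  5.8296] M [-1.1142  0.3641 -0.1934] Tnut 0.171 Tpiv 0.048 r 0.10420596516871625 joints [ 0.12  0.61 -0.54  1.78  0.4   0.86 -0.04]
t 20.9333 tcp [0.5888 0.1345 0.0917] wyaw -1.0052 F [-2.6813 -2.7484  5.4922] M [-1.0998  0.4227 -0.1832] Tnut 0.207 Tpiv 0.075 r 0.10423011866771462 joints [ 0.12  0.61 -0.54  1.78  0.4   0.86 -0.04]
t 20.9833 tcp [0.5888 0.1345 0.0917] wyaw -1.0053 F [-2.9426 -3.3064  4.8751] M [-1.0929  0.3618 -0.1649] Tnut 0.28 Tpiv 0.129 r 0.10422503581995755 joints [ 0.12  0.61 -0.54  1.78  0.4   0.86 -0.04]
```

Emit:
{"op": "jog_arm", "data": {
  "delta_pos": [
    [0.03,0.16,0],
    [0,0.16,0],
    [0,0.16,0],
    [0,0.16,0],
    [0,0,0],
    [0,0,0],
    [0,0,0],
    [0,0,0]
  ],
  "rot": [
    [0,0,0.015],
    [0,0,0.015],
    [0,0,0.015],
    [0,0,0.015],
    [0,0,0],
    [0,0,0],
    [0,0,0],
    [0,0,0]
  ]
}}

```text
t: 21.65
eef_pos: [0.5938, 0.1374, 0.0916]
ee_rot: [0.508, 0.862, -0.001, 0.0]
ft_force: [-3.6, -3.7, 6.5]
width: 0.0234
finger_force: 50.0
```

```bash
python3 tq.py
python3 - <<'E'
from h import *
S=shot('scene'); save({'img':cv2.resize(S['img'][190:250,235:315],(800,600),interpolation=cv2.INTER_CUBIC)},'d3.png')
E
```

```text
t 21.65 tcp [0.5938 0.1374 0.0916] wyaw -1.0648 F [-3.5985 -3.6737  6.5252] M [-1.4278  0.5762 -0.0173] Tnut 0.498 Tpiv 0.323 r 0.10412420597728225 joints [ 0.1   0.62 -0.52  1.77  0.39  0.86 -0.09]
t 21.7 tcp [0.5938 0.1374 0.0916] wyaw -1.0648 F [-3.9799 -3.4893  5.4119] M [-1.3936  0.6238  0.0003] Tnut 0.54 Tpiv 0.357 r 0.10412014309238819 joints [ 0.1   0.62 -0.52  1.77  0.39  0.86 -0.09]
t 21.75 tcp [0.5938 0.1374 0.0916] wyaw -1.0648 F [-3.56   -4.039   5.9496] M [-1.3962  0.5624 -0.0129] Tnut 0.518 Tpiv 0.337 r 0.10416269812848154 joints [ 0.1   0.62 -0.52  1.77  0.39  0.86 -0.09]
```

View pics/d3.png

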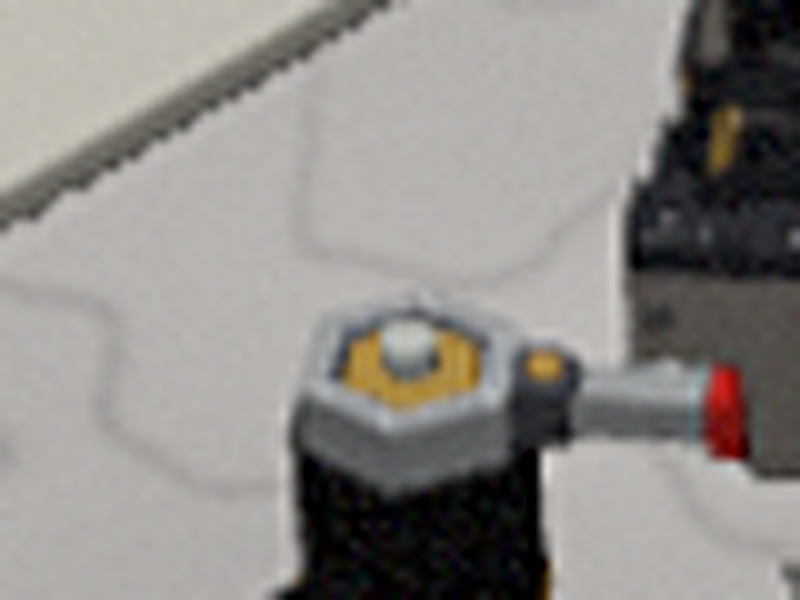

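Torque has jumped to about 0.52 N m while the handle is still straight, so the nut has gone tight. I'm now turning about the pivot in small steps.

Emit:
{"op": "jog_arm", "data": {
  "delta_pos": [
    [0,0.1,0],
    [0,0.1,0],
    [0,0.1,0],
    [0,0.1,0],
    [0,0.1,0],
    [0,0,0],
    [0,0,0],
    [0,0,0]
  ],
  "rot": [
    [0,0,0.015],
    [0,0,0.015],
    [0,0,0.015],
    [0,0,0.015],
    [0,0,0.015],
    [0,0,0],
    [0,0,0],
    [0,0,0]
  ]
}}

```text
t: 22.47
eef_pos: [0.598, 0.1395, 0.0915]
ee_rot: [0.539, 0.842, -0.002, 0.0]
ft_force: [-4.2, -4.3, 6.8]
width: 0.0234
finger_force: 50.0
```

```bash
python3 tq.py
```

```text
t 22.4667 tcp [0.598  0.1395 0.0915] wyaw -1.1386 F [-4.2295 -4.2531  6.8132] M [-1.5094  0.7511  0.3142] Tnut 0.908 Tpiv 0.702 r 0.10402501510293316 joints [ 0.08  0.62 -0.5   1.76  0.38  0.87 -0.16]
t 22.5167 tcp [0.598  0.1395 0.0915] wyaw -1.1386 F [-4.5216 -4.2806  7.0157] M [-1.4843  0.7588  0.3547] Tnut 0.976 Tpiv 0.762 r 0.10402376029598244 joints [ 0.08  0.62 -0.5   1.76  0.38  0.87 -0.16]
t 22.5667 tcp [0.598  0.1396 0.0915] wyaw -1.1385 F [-4.659  -3.4194  6.7958] M [-1.4722  0.7278  0.3362] Tnut 0.93 Tpiv 0.727 r 0.10402832448294216 joints [ 0.08  0.62 -0.5   1.76  0.38  0.87 -0.16]
```

Emit:
{"op": "jog_arm", "data": {
  "delta_pos": [
    [0,0.14,0],
    [0,0.14,0],
    [0,0.14,0],
    [0,0.14,0],
    [-0.01,0.14,0],
    [0,0,0],
    [0,0,0],
    [0,0,0]
  ],
  "rot": [
    [0,0,0.02],
    [0,0,0.02],
    [0,0,0.02],
    [0,0,0.02],
    [0,0,0.02],
    [0,0,0],
    [0,0,0],
    [0,0,0]
  ]
}}

```text
t: 23.23
eef_pos: [0.6043, 0.1421, 0.0915]
ee_rot: [0.58, 0.814, -0.002, 0.0]
ft_force: [-5.5, -5.5, 6.8]
width: 0.0238
finger_force: 50.0
```

```bash
python3 tq.py
python3 - <<'E'
from h import *
S=shot('scene'); save({'img':cv2.resize(S['img'][190:250,235:315],(800,600),interpolation=cv2.INTER_CUBIC)},'d4.png')
E
```

```text
t 23.2333 tcp [0.6043 0.1421 0.0915] wyaw -1.2384 F [-5.4586 -5.4541  6.7625] M [-1.545   0.8488  0.306 ] Tnut 1.05 Tpiv 0.785 r 0.10366542704692912 joints [ 0.06  0.62 -0.48  1.74  0.36  0.87 -0.24]
t 23.2833 tcp [0.6043 0.1421 0.0915] wyaw -1.2385 F [-4.9676 -4.3711  7.083 ] M [-1.5122  0.8448  0.3524] Tnut 1.005 Tpiv 0.775 r 0.10366002620802577 joints [ 0.06  0.62 -0.48  1.74  0.36  0.87 -0.24]
t 23.3333 tcp [0.6043 0.1421 0.0915] wyaw -1.2384 F [-5.0528 -3.8847  6.2372] M [-1.4685  0.8715  0.3459] Tnut 0.987 Tpiv 0.763 r 0.10367738880166807 joints [ 0.06  0.62 -0.48  1.74  0.36  0.87 -0.24]
```

View pics/d4.png

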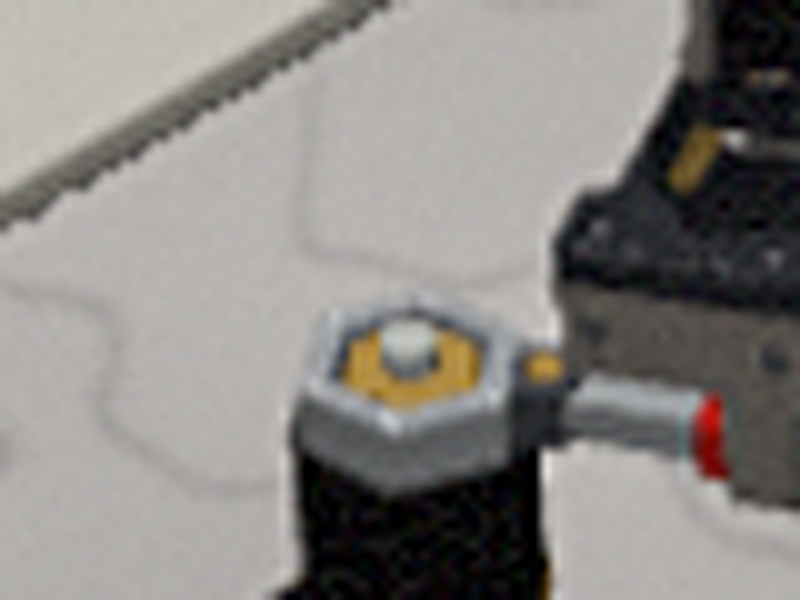

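The ring is unmoved at (405,390). The handle has bent at the pivot (545,370) and the torque is flat at about 0.77 N m, so the joint is giving way. I'll make one more small step to be safely past 0.10 rad.

Emit:
{"op": "jog_arm", "data": {
  "delta_pos": [
    [0,0.14,0],
    [0,0.14,0],
    [0,0,0],
    [0,0,0],
    [0,0,0],
    [0,0,0],
    [0,0,0],
    [0,0,0]
  ],
  "rot": [
    [0,0,0.02],
    [0,0,0.02],
    [0,0,0],
    [0,0,0],
    [0,0,0],
    [0,0,0],
    [0,0,0],
    [0,0,0]
  ]
}}

```text
t: 24.05
eef_pos: [0.6069, 0.143, 0.0915]
ee_rot: [0.597, 0.803, -0.002, 0.0]
ft_force: [-5.1, -4.1, 8.6]
width: 0.0235
finger_force: 50.1
```

```bash
python3 tq.py
python3 - <<'E'
from h import *
np.set_printoptions(precision=4,suppress=True)
# ring yaw vs handle yaw, from scene depth silhouette
o=observe(); S=shot('scene'); C=cloud(S); pc=(.6455,.047)
c=proj(S,[[pc[0],pc[1],.1]])[0]; x,y,w,h=win=(int(c[0])-14,int(c[1])-12,28,26); Z=C[y:y+h,x:x+w]
m=(Z[...,2]>.0875).astype(float)
yy=yaw_of(Rot.from_quat(o['ee_rot']).as_matrix()); d=(Z[...,:2]-pc)@np.array([np.cos(yy),np.sin(yy)]); wt=np.where((m>0)&(d>.03),0.,1.)
f=lambda v:(wt*(sil(S,[(np.r_[hexa(.056,0),hexa(.056,.02)],1)],v,win)-m)**2).sum()
for y0 in(-1.25,-1.1,-.95):
    x0=np.array([pc[0],pc[1],y0,.091]); r=minimize(f,x0,method='Nelder-Mead',options=dict(initial_simplex=np.vstack([x0]+[x0+np.eye(4)[i]*[.004,.004,.1,.003][i] for i in range(4)])))
    print(r.x,r.fun)
E
```

```text
t 24.05 tcp [0.6069 0.143  0.0915] wyaw -1.2784 F [-5.0532 -4.1461  8.6072] M [-1.5441  0.915   0.3543] Tnut 0.999 Tpiv 0.771 r 0.10345231478027524 joints [ 0.05  0.62 -0.47  1.73  0.35  0.87 -0.28]
t 24.1 tcp [0.6068 0.143  0.0915] wyaw -1.2784 F [-5.5995 -4.0137  6.4899] M [-1.576   0.8787  0.389 ] Tnut 1.082 Tpiv 0.839 r 0.10345042560264774 joints [ 0.05  0.62 -0.47  1.73  0.35  0.87 -0.28]
t 24.15 tcp [0.6069 0.1429 0.0915] wyaw -1.2784 F [-5.9327 -3.6353  7.0651] M [-1.5699  0.8858  0.3499] Tnut 1.06 Tpiv 0.814 r 0.10344096846620099 joints [ 0.05  0.62 -0.47  1.73  0.35  0.87 -0.28]
[ 0.646   0.0465 -1.0608  0.0898] 45.07175904105385
[ 0.6478  0.0481 -1.0743  0.0918] 43.84413562764495
[ 0.6491  0.0493 -1.0351  0.0935] 42.93287022128979
```

Ring yaw is about -1.06 and handle yaw -1.278, so the joint is at about 0.2 rad: clicked over and short of 0.30. Now I'll ease it back.

Emit:
{"op": "jog_arm", "data": {
  "delta_pos": [
    [0,-0.14,0],
    [0,-0.14,0],
    [0,-0.14,0],
    [0,-0.14,0],
    [0,-0.14,0],
    [0,-0.14,0],
    [0,-0.14,0],
    [-0.01,-0.14,0]
  ],
  "rot": [
    [0,0,-0.02],
    [0,0,-0.02],
    [0,0,-0.02],
    [0,0,-0.02],
    [0,0,-0.02],
    [0,0,-0.02],
    [0,0,-0.02],
    [0,0,-0.02]
  ]
}}

```text
t: 24.87
eef_pos: [0.5968, 0.139, 0.0915]
ee_rot: [0.53, 0.848, -0.002, 0.0]
ft_force: [-4.5, -3.9, 5.8]
width: 0.0234
finger_force: 50.0
```

Emit:
{"op": "jog_arm", "data": {
  "delta_pos": [
    [0,-0.14,0],
    [0,-0.14,0],
    [0,-0.14,0],
    [0,0,0],
    [0,0,0],
    [0,0,0],
    [0,0,0],
    [0,0,0]
  ],
  "rot": [
    [0,0,-0.02],
    [0,0,-0.02],
    [0,0,-0.02],
    [0,0,0],
    [0,0,0],
    [0,0,0],
    [0,0,0],
    [0,0,0]
  ]
}}

```text
t: 25.53
eef_pos: [0.5939, 0.1375, 0.0916]
ee_rot: [0.506, 0.863, -0.001, 0.001]
ft_force: [-1.6, -5.2, 5.3]
width: 0.024
finger_force: 50.0
```

```bash
python3 tq.py
```

```text
t 25.5333 tcp [0.5939 0.1375 0.0916] wyaw -1.0612 F [-1.6124 -5.1738  5.3387] M [-1.6776  0.1857 -0.2688] Tnut 0.144 Tpiv 0.002 r 0.10417844971278699 joints [ 0.1   0.62 -0.52  1.77  0.39  0.86 -0.09]
t 25.5833 tcp [0.5939 0.1375 0.0916] wyaw -1.0612 F [-1.5422 -5.3802  5.5057] M [-1.7189  0.0348 -0.2925] Tnut 0.125 Tpiv -0.018 r 0.10418061111744928 joints [ 0.1   0.62 -0.52  1.77  0.39  0.86 -0.09]
t 25.6333 tcp [0.5939 0.1376 0.0916] wyaw -1.0611 F [-1.5273 -5.3061  5.0812] M [-1.6884  0.0502 -0.2332] Tnut 0.179 Tpiv 0.037 r 0.10422800169132797 joints [ 0.1   0.62 -0.52  1.77  0.39  0.86 -0.09]
```

Emit:
{"op": "jog_arm", "data": {
  "delta_pos": [
    [-0.06,-0.2,0],
    [0,-0.2,0],
    [0,-0.1,0],
    [0,0,0],
    [0,0,-0.1],
    [0,0,-0.1],
    [0,0,0],
    [0,0,0]
  ],
  "rot": [
    [0,0,-0.02],
    [0,0,-0.02],
    [0,0,-0.01],
    [0,0,0],
    [0,0,0],
    [0,0,0],
    [0,0,0],
    [0,0,0]
  ]
}}

```text
t: 26.3
eef_pos: [0.5892, 0.1351, 0.0927]
ee_rot: [0.484, 0.875, -0.001, -0.0]
ft_force: [0.1, -5.7, -1.7]
width: 0.0237
finger_force: 50.0
```

```bash
python3 tq.py
```

```text
t 26.3 tcp [0.5892 0.1351 0.0927] wyaw -1.01 F [ 0.0825 -5.6904 -1.6605] M [-1.3064 -0.2774 -0.156 ] Tnut 0.157 Tpiv 0.048 r 0.10460055694068812 joints [ 0.12  0.61 -0.54  1.78  0.4   0.86 -0.04]
t 26.35 tcp [0.5892 0.1351 0.0927] wyaw -1.01 F [ 0.3947 -5.7063 -1.8882] M [-1.3344 -0.2709 -0.142 ] Tnut 0.145 Tpiv 0.044 r 0.10460098246108535 joints [ 0.12  0.61 -0.54  1.78  0.4   0.86 -0.04]
t 26.4 tcp [0.5892 0.1352 0.0927] wyaw -1.01 F [ 0.4027 -5.1941 -1.7415] M [-1.303  -0.2951 -0.2184] Tnut 0.039 Tpiv -0.051 r 0.10463060284980083 joints [ 0.12  0.61 -0.54  1.78  0.4   0.86 -0.04]
```

Emit:
{"op": "jog_arm", "data": {
  "delta_pos": [
    [-0.1,0,0],
    [0,0,-0.1],
    [0,0,-0.1],
    [0,0,-0.1],
    [0,0,-0.1],
    [0,0,0],
    [0,0,0],
    [0,0,0]
  ],
  "rot": [
    [0,0,0],
    [0,0,0],
    [0,0,0],
    [0,0,0],
    [0,0,0],
    [0,0,0],
    [0,0,0],
    [0,0,0]
  ]
}}

```text
t: 27.07
eef_pos: [0.5896, 0.135, 0.0973]
ee_rot: [0.484, 0.875, -0.0, -0.0]
ft_force: [-1.8, -2.7, -5.5]
width: 0.0236
finger_force: 50.0
```

```bash
python3 tq.py
```

```text
t 27.0667 tcp [0.5896 0.135  0.0973] wyaw -1.0098 F [-1.8353 -2.6853 -5.4978] M [-0.5784  0.3226 -0.2644] Tnut 0.047 Tpiv -0.059 r 0.10431663373948197 joints [ 0.12  0.61 -0.54  1.78  0.39  0.87 -0.04]
t 27.1167 tcp [0.5896 0.1351 0.0973] wyaw -1.0099 F [-0.6344 -3.0851 -6.07  ] M [-0.4633  0.3955 -0.2652] Tnut -0.037 Tpiv -0.115 r 0.10431985636220933 joints [ 0.12  0.61 -0.54  1.78  0.39  0.87 -0.04]
t 27.1667 tcp [0.5896 0.1351 0.0974] wyaw -1.0098 F [-2.1935 -2.9542 -4.98  ] M [-0.5165  0.3467 -0.2551] Tnut 0.103 Tpiv -0.019 r 0.10432068197500305 joints [ 0.12  0.61 -0.54  1.78  0.39  0.87 -0.04]
```

Only slight friction. I'll keep lifting off.

Emit:
{"op": "jog_arm", "data": {
  "delta_pos": [
    [0,0,-0.2],
    [0,0,-0.2],
    [0,0,-0.2],
    [0,0,-0.2],
    [0,0,-0.2],
    [0,0,0],
    [0,0,0],
    [0,0,0]
  ],
  "rot": [
    [0,0,0],
    [0,0,0],
    [0,0,0],
    [0,0,0],
    [0,0,0],
    [0,0,0],
    [0,0,0],
    [0,0,0]
  ]
}}

```text
t: 27.83
eef_pos: [0.5905, 0.1356, 0.1079]
ee_rot: [0.483, 0.875, 0.001, 0.0]
ft_force: [0.3, 0.5, -3.2]
width: 0.0234
finger_force: 50.0
```

Emit:
{"op": "jog_arm", "data": {
  "delta_pos": [
    [0,0,-0.6],
    [0,0,-0.8],
    [0,0,-0.9],
    [0,0,-0.9],
    [0,0,-0.9],
    [0,0,-0.9],
    [0,0,0],
    [0,0,0]
  ],
  "rot": [
    [0,0,0],
    [0,0,0],
    [0,0,0],
    [0,0,0],
    [0,0,0],
    [0,0,0],
    [0,0,0],
    [0,0,0]
  ]
}}

```text
t: 28.5
eef_pos: [0.5905, 0.135, 0.1584]
ee_rot: [0.484, 0.875, 0.0, 0.001]
ft_force: [0.2, 0.2, -3.2]
width: 0.0234
finger_force: 50.0
```

```bash
python3 tq.py
python3 - <<'E'
from h import *
# place where it was: TCP (.4635,.2964), yaw 3.338
plan([(.4635,.2964,.157,3.338,16)])
E
```

```text
t 28.5 tcp [0.5905 0.135  0.1584] wyaw -1.01 F [ 0.1938  0.1851 -3.1922] M [-0.0192 -0.0773  0.0531] Tnut 0.026 Tpiv 0.035 r 0.10376092706430272 joints [ 0.15  0.53 -0.58  1.74  0.34  0.97  0.  ]
t 28.55 tcp [0.59   0.1347 0.1577] wyaw -1.01 F [ 0.3094  0.3671 -3.3063] M [ 0.0727 -0.0689  0.0226] Tnut -0.025 Tpiv -0.009 r 0.10380606377629184 joints [ 0.15  0.53 -0.58  1.74  0.34  0.97  0.  ]
t 28.6 tcp [0.5897 0.1347 0.1572] wyaw -1.01 F [ 0.2691  0.3161 -2.7264] M [ 0.0514 -0.0918  0.0282] Tnut -0.013 Tpiv 0.001 r 0.10388945197346243 joints [ 0.15  0.53 -0.58  1.74  0.34  0.97  0.  ]
{"delta_pos": [[1.28, -0.13, 0.0], [1.28, -0.04, 0.0], [1.28, 0.07, 0.0], [1.27, 0.16, 0.01], [1.26, 0.25, 0.0], [1.23, 0.35, 0.0], [1.21, 0.44, 0.0], [1.16, 0.53, 0.0]], "rot": [[-0.001, 0.0, -0.075], [0.0, 0.0, -0.076], [0.0, 0.0, -0.075], [0.0, 0.0, -0.076], [0.0, 0.0, -0.075], [0.0, 0.0, -0.075], [0.0, 0.0, -0.076], [0.0, 0.0, -0.075]]}
{"delta_pos": [[1.13, 0.61, 0.0], [1.07, 0.7, 0.01], [1.02, 0.78, 0.0], [0.96, 0.85, 0.0], [0.89, 0.93, 0.0], [0.82, 0.98, 0.0], [0.74, 1.05, 0.0], [0.66, 1.1, 0.01]], "rot": [[0.0, 0.0, -0.076], [0.0, 0.0, -0.075], [0.0, 0.0, -0.075], [0.0, 0.0, -0.076], [0.0, 0.0, -0.075], [0.0, 0.0, -0.076], [0.0, 0.0, -0.075], [0.0, 0.0, -0.075]]}
end [0.4635 0.2964 0.157 ] yaw -2.9456
```

Emit:
{"op": "jog_arm", "data": {
  "delta_pos": [
    [1.3,-0.1,0],
    [1.3,0,0],
    [1.3,0.1,0],
    [1.3,0.2,0],
    [1.3,0.2,0],
    [1.2,0.3,0],
    [1.2,0.4,0],
    [1.2,0.5,0]
  ],
  "rot": [
    [0,0,-0.075],
    [0,0,-0.075],
    [0,0,-0.075],
    [0,0,-0.075],
    [0,0,-0.075],
    [0,0,-0.075],
    [0,0,-0.075],
    [0,0,-0.075]
  ]
}}

```text
t: 29.27
eef_pos: [0.5255, 0.2164, 0.1569]
ee_rot: [0.202, 0.979, -0.0, -0.001]
ft_force: [-0.2, 0.5, -2.3]
width: 0.024
finger_force: 50.0
```

Emit:
{"op": "jog_arm", "data": {
  "delta_pos": [
    [1.1,0.6,0],
    [1.1,0.7,0],
    [1.0,0.8,0],
    [1.0,0.9,0],
    [0.9,0.9,0],
    [0.8,1.0,0],
    [0.7,1.0,0],
    [0.7,1.1,0]
  ],
  "rot": [
    [0,0,-0.076],
    [0,0,-0.076],
    [0,0,-0.076],
    [0,0,-0.076],
    [0,0,-0.076],
    [0,0,-0.076],
    [0,0,-0.076],
    [0,0,-0.076]
  ]
}}

```text
t: 29.93
eef_pos: [0.4627, 0.2972, 0.1569]
ee_rot: [-0.101, 0.995, -0.0, -0.001]
ft_force: [0.1, 1.0, -2.8]
width: 0.0238
finger_force: 50.0
```

Emit:
{"op": "jog_arm", "data": {
  "delta_pos": [
    [0,0,1.5],
    [0,0,2],
    [0,0,2],
    [0,0,2],
    [0,0,2],
    [0,0,1.5],
    [0,0,1],
    [0,0,0]
  ],
  "rot": [
    [0,0,0],
    [0,0,0],
    [0,0,0],
    [0,0,0],
    [0,0,0],
    [0,0,0],
    [0,0,0],
    [0,0,0]
  ]
}}

```text
t: 30.6
eef_pos: [0.462, 0.2962, 0.0354]
ee_rot: [-0.099, 0.995, -0.001, -0.002]
ft_force: [0.5, -0.1, -3.3]
width: 0.0235
finger_force: 50.0
```

```bash
python3 tq.py
```

```text
t 30.6 tcp [0.462  0.2962 0.0354] wyaw 0.1982 F [ 0.5427 -0.0931 -3.2615] M [-0.0199 -0.0634  0.0346] Tnut -0.084 Tpiv 0.048 r 0.30947429738481147 joints [-0.05  0.71 -0.76  1.93  0.68  0.79  0.57]
t 30.65 tcp [0.4626 0.297  0.0367] wyaw 0.1984 F [ 0.7789 -0.0116 -2.36  ] M [ 0.0439 -0.1016 -0.017 ] Tnut -0.21 Tpiv -0.006 r 0.3097166425159114 joints [-0.05  0.71 -0.76  1.93  0.68  0.79  0.57]
t 30.7 tcp [0.4632 0.2975 0.0377] wyaw 0.1984 F [ 0.0036 -0.6225 -2.4628] M [ 0.0641 -0.1166 -0.    ] Tnut 0.113 Tpiv 0.042 r 0.3098142741398461 joints [-0.05  0.7  -0.76  1.93  0.68  0.79  0.57]
```

Emit:
{"op": "jog_arm", "data": {
  "delta_pos": [
    [0,0,0.6],
    [0,0,0.6],
    [0,0,0.6],
    [0,0,0.5],
    [0,0,0.4],
    [0,0,0.2],
    [0,0,0],
    [0,0,0]
  ],
  "rot": [
    [0,0,0],
    [0,0,0],
    [0,0,0],
    [0,0,0],
    [0,0,0],
    [0,0,0],
    [0,0,0],
    [0,0,0]
  ]
}}

```text
t: 31.37
eef_pos: [0.4631, 0.2973, 0.0085]
ee_rot: [-0.099, 0.995, 0.0, -0.0]
ft_force: [-1.3, -0.5, -2.5]
width: 0.0232
finger_force: 50.0
```

Emit:
{"op": "jog_arm", "data": {
  "delta_pos": [
    [0,0,0.1],
    [0,0,0.1],
    [0,0,0],
    [0,0,0],
    [0,0,0],
    [0,0,0],
    [0,0,0],
    [0,0,0]
  ],
  "rot": [
    [0,0,0],
    [0,0,0],
    [0,0,0],
    [0,0,0],
    [0,0,0],
    [0,0,0],
    [0,0,0],
    [0,0,0]
  ]
}}

```text
t: 32.03
eef_pos: [0.4634, 0.2973, 0.0068]
ee_rot: [-0.099, 0.995, 0.0, 0.0]
ft_force: [-0.8, -0.1, 0.8]
width: 0.0235
finger_force: 50.0
```

Contact with the mat. I'll release gently, then retreat.

Emit:
{"op": "jog_arm", "data": {
  "delta_pos": [
    [0,0,0],
    [0,0,0],
    [0,0,0],
    [0,0,0],
    [0,0,0],
    [0,0,0],
    [0,0,0],
    [0,0,0]
  ],
  "rot": [
    [0,0,0],
    [0,0,0],
    [0,0,0],
    [0,0,0],
    [0,0,0],
    [0,0,0],
    [0,0,0],
    [0,0,0]
  ],
  "grip": 8
}}

```text
t: 32.7
eef_pos: [0.4632, 0.2972, 0.0065]
ee_rot: [-0.099, 0.995, -0.0, -0.0]
ft_force: [-0.3, 0.3, 0.3]
width: 0.075
finger_force: 0.0
```

Emit:
{"op": "jog_arm", "data": {
  "delta_pos": [
    [0,0,-0.5],
    [0,0,-1],
    [0,0,-2],
    [0,0,-3],
    [0,0,-3],
    [0,0,-3],
    [0,0,-3],
    [0,0,-2]
  ],
  "rot": [
    [0,0,0],
    [0,0,0],
    [0,0,0],
    [0,0,0],
    [0,0,0],
    [0,0,0],
    [0,0,0],
    [0,0,0]
  ]
}}

```text
t: 33.37
eef_pos: [0.4636, 0.2981, 0.1853]
ee_rot: [-0.099, 0.995, 0.001, 0.002]
ft_force: [0.7, 0.4, -0.0]
width: 0.0801
finger_force: 0.0
```

Run:
```python
from h import *
S=shot('scene'); o=observe(); print(o['t'],o['eef_pos'],o['width'],o['ft_force'])
save({'img':cv2.resize(S['img'][160:320,190:480],(800,441),interpolation=cv2.INTER_CUBIC)},'end.png')
```

```text
33.4167 [0.46500757 0.2994544  0.18827572] 0.07994274121097564 [1.79872045 2.12874867 1.62373278]
```

View pics/end.png

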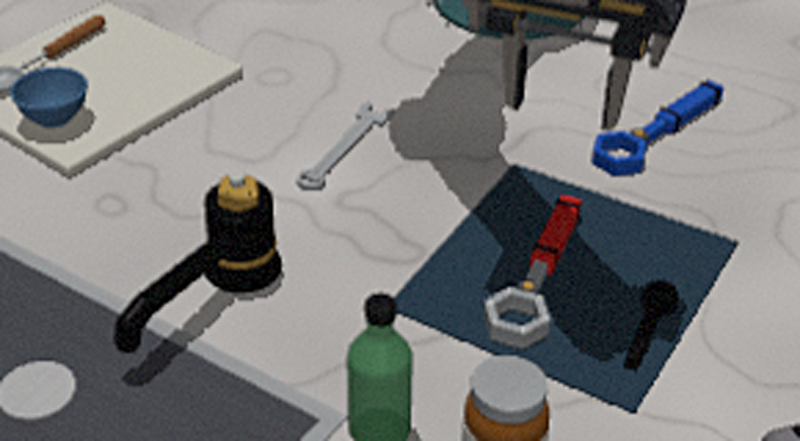

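The wrench lies flat and straight on the mat, ring at (517,317) and grip at (556,235). Everything else is in place and the gripper is clear. I'll let it settle, then hand in.

Emit:
{"op": "jog_arm", "data": {
  "delta_pos": [
    [0,0,0],
    [0,0,0],
    [0,0,0],
    [0,0,0],
    [0,0,0],
    [0,0,0],
    [0,0,0],
    [0,0,0]
  ],
  "rot": [
    [0,0,0],
    [0,0,0],
    [0,0,0],
    [0,0,0],
    [0,0,0],
    [0,0,0],
    [0,0,0],
    [0,0,0]
  ]
}}

```text
t: 34.08
eef_pos: [0.463, 0.2972, 0.1812]
ee_rot: [-0.099, 0.995, -0.0, -0.0]
ft_force: [0.5, -0.7, -0.0]
width: 0.0801
finger_force: 0.0
```

```bash
python3 -c "
from h import *
print(arm.job_done())"
```

```text
the job is handed in; nothing more can be done
None
```

I tightened the nut until the wrench clicked over (joint at about 0.2 rad by my estimate, short of the 0.30 limit), laid the wrench flat back on the mat and handed the job in at about 34 s; the hand-in gave no pass or fail verdict.

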